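Put away the bandage rolls and set out the sterile trays at an anaesthesia station

ROBOT

A 7-joint arm with a two-finger parallel gripper is mounted at the origin on the work surface. World frame = base frame: x ahead of the robot, y to its left, z up, the work surface at z = 0. Lengths are in m, angles in degrees, forces in N, time in s.
With the tool pointing down it reaches from about 0.4 to 0.9 m from the base axis. Payload 5.5 kg.
Tool frame: the origin (TCP) lies on the centre line of the jaws, within the pads' length; the fingertips stand 19 mm ahead of it and the grasp point (between the pads) is the TCP; z points along the fingers, y is the line along which they close (so a half turn about z gives the same grasp; the last joint's range is limited). The gripper opens to 85 mm and grips with 20 to 120 N. Pads are 22 mm wide; open, the fingers measure 114 mm over their backs; the gripper's body (76 mm by 85 mm) begins 54 mm behind the grasp point. The pads swing forward as they close: fully open they stand 13 mm farther back than shut.
Start: joints at [-54.076, 28.699, -24.465, 88.831, 12.651, 65.22, -12.049], TCP at [0.231, 0.607, 0.25] pointing down, gripper open.
Joint ranges: [-164.97, 164.97], [-17.58, 116.51], [-87.97, 89.64], [11.32, 138.91], [-80.73, 260.73], [10.89, 115.49], [-147.41, 147.41]. Speed limits (degrees/s): [147.25, 147.25, 180, 180, 180, 180, 180].

INTERFACE

Orientations are given as a 3x3 rotation matrix whose columns are the frame's x, y, z axes.
In Python, from workcell import manip gives the robot as it stands. The module is installed in compiled form; this text tells all that it offers.
- The arm moves only by the tool jog_arm, never from a script. Its argument "plan" is a list of rows, each a list of 7 numbers: the opening, from 0 (shut) to 1 (fully open), then the shift along the tool's x, y, z in mm, then the turn, a rotation vector about the tool's x, y, z in degrees. In form: [[gripper, tx, ty, tz, rx, ry, rz], ...]. A call has 1 to 8 rows; each row is the pose to reach, as a shift and turn from the pose commanded when the call began, along the tool's axes at that moment; what a row does not reach only later rows make up. A row lasts 1/12 s, in which the tool goes at most 41.7 mm and 7.16 degrees, less where a joint would pass 70% of its speed; a pose out of reach is approached as far as the arm can. A call with a gripper value outside its range is refused whole. The fingers move at their own pace and stop on an object; "newtons" is the grip in N (left out, the last holds). Time passes only in rows, so rows that repeat a pose let the fingers close. It gives the time, the measured TCP pose, the force, the opening and the grip force at its end, in the units of the state.
- manip.read_state(): the state, without advancing time (a new reading comes with each control period).
- manip.camera(name): name is "scene" or "top"; returns the picture (480x640x3 uint8, red, green, blue); there is no depth.
- manip.calibration(name): a dict with "fx", "fy", "cx", "cy" (pixels), "view" (4x4, takes a point from world to camera coordinates). Camera axes: x right, y down, z forward; pixel columns grow to the right and rows downward; lengths in m; the calibration is good to about 2 mm. A picture is of the moment at which its call begins. calibration takes no time and is no camera call.
- manip.sign_off(): hands the job in; it is judged then, once.
The state is a dict: "clock": time; "joints": joint angles; "qvel": joint speeds; "joint_efforts": joint torques, N m; "position": TCP position; "tcp_rot": TCP orientation; "wrist_force": force on the tool from outside, world axes, zero at the start; "ft_torque": the same for the moment, N m; "width": opening from 0.0 (shut) to 1.0 (fully open); "grip_force": force on a finger pad.
Only numpy, scipy, OpenCV 4.12 (cv2) and the standard library are available. Lean on these libraries where they do the work, as an engineer would, in place of code of your own. Each camera call takes 0.05 s, during which the arm holds its last target. There are 200 camera calls.

TASK

Get the station ready for the next patient: pull the drawer of the white unit open, slide every bandage roll up off its post and put it in the drawer, then close the drawer fully. Set every sterile instrument tray standing on the bench squarely in one of the two outlined bays of the white board; the trays are sterile, so move them only by sliding the lifter under them, never touching them with the gripper and never tipping them over. Finally lay the lifter flat on its black mat again; leave everything else where it stands.

Things in the scene. Friction and masses are not known exactly. Their poses are not given: they have to be found in the camera images.
- unit_drawer0 (a joint): how far the drawer of the white drawer unit is pulled out, m: 0 closed, up to 0.165; it slides out along -x of the unit (towards the robot). The unit is 240 mm deep (x), 240 mm wide (y), 100 mm tall
- unit_drawer0_handle (a point): middle of the drawer's steel bar handle, 11 mm thick, 120 mm long along the unit's y, its axis 35 mm in front of the drawer's front and 62 mm above the bench; moves with the drawer. Its x axis points into the unit, away from the robot
- drawer_floor (a point): centre of the drawer's inner floor, 22 mm above the bench; inside 195 mm (x) by 198 mm (y), walls 56 mm high, front panel 66 mm above this floor and 15 mm thick. With the drawer out by d, the part not under the unit's top runs from 97 mm in front of this point (-x) to d - 103 mm behind it (+x). Moves with the drawer; axes those of the unit
- stand: fixed aluminium base 70 x 250 x 12 mm with three upright steel posts, 20 mm thick and 65 mm tall above the base, in a row along its y at -85, 0 and +85 mm. Origin at the centre of its underside
- roll0: rigid wound bandage roll (grey), a plain ring 52 mm outside diameter, 29 mm hole, 40 mm tall, 0.06 kg; at the start threaded on a post of the stand, one roll to a post, standing on the stand's base. Origin at the centre of its underside, z along its hole. May be absent.
- roll1: rigid wound bandage roll (grey), a plain ring 52 mm outside diameter, 29 mm hole, 40 mm tall, 0.06 kg; at the start threaded on a post of the stand, one roll to a post, standing on the stand's base. Origin at the centre of its underside, z along its hole. May be absent.
- roll2: rigid wound bandage roll (grey), a plain ring 52 mm outside diameter, 29 mm hole, 40 mm tall, 0.06 kg; at the start threaded on a post of the stand, one roll to a post, standing on the stand's base. Origin at the centre of its underside, z along its hole. May be absent.
- tray_a: flat steel instrument tray with forceps and a white tube fixed on it, 100 mm (x) by 90 mm (y), 28 mm tall, 0.18 kg. Its flat underside stands 12 mm clear on two runners along x (7 mm wide, 76 mm clear between them), so a blade enters along its x from either end. Origin at the centre, level with the runners' feet. Starts on the bench at the right. May be absent.
- tray_b: flat steel instrument tray with a steel tube, a probe and a small white pot fixed on it, 100 mm (x) by 90 mm (y), 28 mm tall, 0.18 kg. Its flat underside stands 12 mm clear on two runners along x (7 mm wide, 76 mm clear between them), so a blade enters along its x from either end. Origin at the centre, level with the runners' feet. Starts on the bench at the right. May be absent.
- board: fixed white plastic board 120 mm (x) by 240 mm (y), 8 mm thick, with two outlined bays side by side along its y; origin at the centre of its underside
- bay0 (a point): centre of one bay, on the board's top, 8 mm above the bench; a tray set there has its x along this x, either way round
- bay1 (a point): centre of the other bay, 116 mm from the first along the board's y
- lifter: the lifter, a flat spatula, 0.18 kg: steel blade 100 mm long (x = 0 to +100 mm), 56 mm wide, 3 mm thick; at its heel (x = -8 to 0) a 30 mm wide upright, 62 mm tall; behind it a black bar handle, x = -80 to -5 mm, 18 mm wide (y), 45 to 65 mm above the underside. Origin on the underside at the middle of the blade's heel; starts flat on the black mat
- lifter_grip (a point): middle of the lifter's handle, 40 mm behind the origin and 55 mm above it
- lifter_tip (a point): middle of the blade's front edge, on the underside
- lifter_mid (a point): point under the lifter's middle, 15 mm in front of its origin, on the underside
- park: black mat 210 mm (x) by 85 mm (y), 1 mm thin, the lifter's place; origin at its centre
- tin: bystander, to be left alone: flat aluminium tin, 60 mm across, 30 mm high
- jar: bystander, to be left alone: clear jar, 60 mm across, 80 mm high
- flask: bystander, to be left alone: amber bottle, 150 mm high
- spray: bystander, to be left alone: white can, 130 mm high
- gloves: bystander, to be left alone: paper box 90 x 180 x 70 mm
- mask: bystander, to be left alone: black face-mask cone, 88 mm across, 65 mm high
- scope: bystander, to be left alone: steel scope handle lying down, 140 mm long, 28 mm high

How it is judged (in metres and radians):
On the way, in this order (a step that is already met when the one before it is completed fails the run):
1. the drawer is pulled open (value of joint unit_drawer0 above 0.1 m), for 0.1 s.
2. every roll is in the drawer (x of roll0 in the frame of drawer_floor between -0.1 and 0.1 m and y of roll0 in the frame of drawer_floor between -0.1 and 0.1 m and z of roll0 in the frame of drawer_floor between -0.01 and 0.04 m and x of roll1 in the frame of drawer_floor between -0.1 and 0.1 m and y of roll1 in the frame of drawer_floor between -0.1 and 0.1 m and z of roll1 in the frame of drawer_floor between -0.01 and 0.04 m and x of roll2 in the frame of drawer_floor between -0.1 and 0.1 m and y of roll2 in the frame of drawer_floor between -0.1 and 0.1 m and z of roll2 in the frame of drawer_floor between -0.01 and 0.04 m), for 0.2 s.
3. the drawer is closed on the rolls (all of step 2 and value of joint unit_drawer0 below 0.008 m), for 0.2 s.
At the end, for the whole second after the job is handed in: The drawer is closed to within 8 mm with every roll inside it; every tray stands flat on the board, its centre within 25 mm of a bay's centre and square to it within 0.2 rad; the lifter lies flat on the bench with its middle within 50 mm of the mat's centre; all at rest (all of step 3 and ((horizontal distance between tray_a and bay0 below 0.025 m and angle between the x axis of tray_a and the x axis of bay0, either way round below 0.2 rad and z of tray_a in the frame of bay0 below 0.005 m) or (horizontal distance between tray_a and bay1 below 0.025 m and angle between the x axis of tray_a and the x axis of bay1, either way round below 0.2 rad and z of tray_a in the frame of bay1 below 0.005 m)) and angle between each of tray_a, tray_b's own z axis and vertical below 0.05 rad and linear speed of each of tray_a, tray_b, lifter below 0.02 m/s and ((horizontal distance between tray_b and bay0 below 0.025 m and angle between the x axis of tray_b and the x axis of bay0, either way round below 0.2 rad and z of tray_b in the frame of bay0 below 0.005 m) or (horizontal distance between tray_b and bay1 below 0.025 m and angle between the x axis of tray_b and the x axis of bay1, either way round below 0.2 rad and z of tray_b in the frame of bay1 below 0.005 m)) and horizontal distance between lifter_mid and park below 0.05 m and height (world z) of lifter below 0.008 m and angle between lifter's own z axis and vertical below 0.08 rad); the robot touches nothing.
It fails at once if the gripper touches a sterile tray (contact force between the fingers and tray_a above 2 N or contact force between the fingers and tray_b above 2 N).
It fails at once if a tray is tipped over (angle between any of tray_a, tray_b's own z axis and vertical above 0.9 rad).
It fails at once if a bystander is pushed more than 6 cm or knocked over (distance of any of tin, jar, flask, spray, gloves, mask, scope from where it was at the start of the episode above 0.06 m).
Of roll0, roll1, roll2 only 2 to 3 are there at a start; the rules pass over those that are not, and their reading is None.
Of tray_a, tray_b only 1 to 2 are there at a start; the rules pass over those that are not, and their reading is None.
At some moment in a run one of tray_a, tray_b, lifter may be knocked a few centimetres aside while the robot is not near it.
It also fails if it takes over 210 s, if anything falls off the work surface, if the arm or the gripper's body presses on something with over 40 N, if the wrist force passes 120 N, or if a joint passes its speed limit or range.

## Working session

There is one attempt and no reset: what is moved stays moved. The work goes in short steps, Python scripts to look and compute and a tool call to move; the robot and the scene stay as the last step left them, time stands still between calls to the robot, and variables do not carry over. Pictures are saved under pics/ and viewed, at most 17 in all, crops included, and the job is handed in when it is done.

Besides the shell and the picture viewer there is one more tool, called after "Emit:" in YAML: its name, and indented under it one key for each argument. jog_arm: Moves the arm, as the interface text tells. Its arguments: {"type":"object","properties":{"plan":{"type":"array","items":{"type":"array","items":{"type":"number"}}},"newtons":{"type":"number"}},"required":["plan"]}

```bash
mkdir -p pics; ls; cat > h.py <<'E'
import numpy as np, cv2
from workcell import manip
def snap(n,f=None):
    im=manip.camera(n)
    if f: cv2.imwrite('pics/'+f,cv2.cvtColor(im,cv2.COLOR_RGB2BGR))
    return im
def ray(n,u,v,z):
    c=manip.calibration(n); V=np.array(c['view']); R=V[:3,:3]; o=-R.T@V[:3,3]
    d=R.T@np.array([(u-c['cx'])/c['fx'],(v-c['cy'])/c['fy'],1.])
    return o+d*(z-o[2])/d[2]
def proj(n,p):
    c=manip.calibration(n); V=np.array(c['view']); q=V[:3,:3]@np.array(p)+V[:3,3]
    return np.array([c['fx']*q[0]/q[2]+c['cx'],c['fy']*q[1]/q[2]+c['cy']])
def tri(uv1,uv2,n1='scene',n2='top'):
    A=[];b=[]
    for n,uv in((n1,uv1),(n2,uv2)):
        a=ray(n,*uv,0.);d=ray(n,*uv,0.3)-a;d/=np.linalg.norm(d);P=np.eye(3)-np.outer(d,d);A.append(P);b.append(P@a)
    return np.linalg.lstsq(np.vstack(A),np.hstack(b),rcond=None)[0]
def to_tool(p,s=None):
    s=s or manip.read_state(); return np.array(s['tcp_rot']).T@(np.array(p)-np.array(s['position']))*1000
E
python3 - <<'E'
from h import *
snap('scene','s0.png');snap('top','t0.png')
s=manip.read_state();print(s)
for n in('scene','top'):
    c=manip.calibration(n);V=np.array(c['view']);print(n,c['fx'],(-V[:3,:3].T@V[:3,3]).round(3),V[:3,:3].round(2))
E
```

```text
pics
{'clock': 0.1, 'joints': array([-54.07712004,  28.74758525, -24.45449354,  88.88602033,
        12.65123944,  65.21979497, -12.04983421]), 'qvel': array([ 0.01666511, -0.16363454, -0.05378954, -0.17896599,  0.15763112,
       -0.0623637 ,  0.08525445]), 'joint_efforts': array([-1.15639530e-02, -5.70810020e+01, -5.83885074e+00, -2.81750321e+01,
        1.04409020e-02,  5.47282747e-03,  3.11746737e-05]), 'position': array([0.23109711, 0.60689507, 0.24936877]), 'tcp_rot': array([[-9.34577750e-01,  3.55758316e-01, -6.70823597e-04],
       [ 3.55758944e-01,  9.34576360e-01, -1.61269870e-03],
       [ 5.32049020e-05, -1.74584382e-03, -9.99998475e-01]]), 'wrist_force': array([ 0.01815553, -0.05707808, -0.20786804]), 'ft_torque': array([-0.00232522,  0.01111572, -0.00485033]), 'grip_force': 0.0, 'width': 1.0027002457422287}
scene 570.8588522834375 [ 1.332 -0.488  0.762] [[ 0.49  0.87  0.01]
 [ 0.55 -0.3  -0.78]
 [-0.68  0.39 -0.63]]
top 508.7739892946683 [ 0.41 -0.04  1.29] [[-0.01 -1.   -0.01]
 [-0.99  0.01 -0.13]
 [ 0.13  0.01 -0.99]]
```

View pics/s0.png

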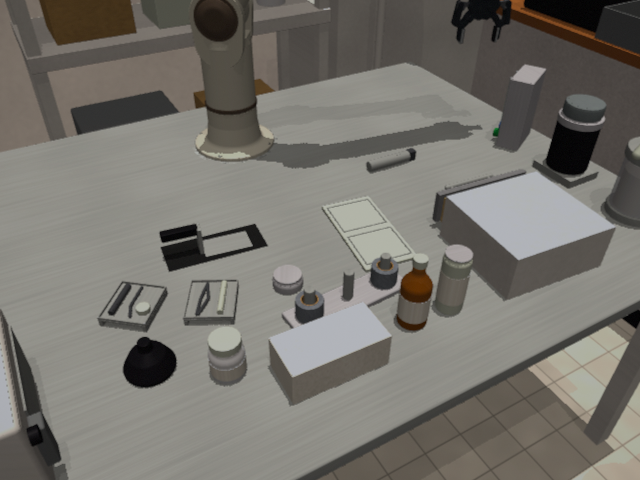

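View pics/t0.png

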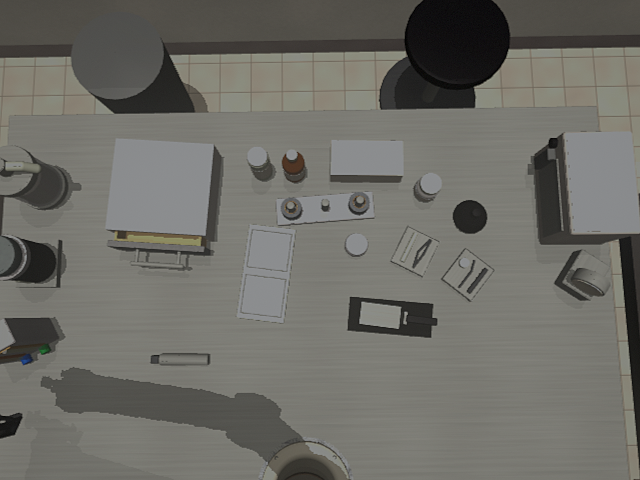

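The top view shows the unit (drawer ajar) at about (163,195) with its handle at (160,262). The stand is at (325,207), with rolls at (291,208) and (359,203). The board is at (267,273), trays at (415,251) and (468,275), and the lifter on its mat at (391,316).

```bash
python3 - <<'E'
from h import *
t=cv2.imread('pics/t0.png');s=cv2.imread('pics/s0.png')
cv2.imwrite('pics/c1.png',cv2.resize(t[135:335,100:380],None,fx=2.85,fy=2.85,interpolation=cv2.INTER_CUBIC))
a=cv2.resize(t[215:345,340:500],None,fx=3.5,fy=3.5,interpolation=cv2.INTER_CUBIC)
cv2.imwrite('pics/c2.png',a)
b=cv2.resize(s[150:350,90:350],None,fx=3,fy=3,interpolation=cv2.INTER_CUBIC)
cv2.imwrite('pics/c3.png',b)
E
```

```text
(no output)
```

View pics/c1.png

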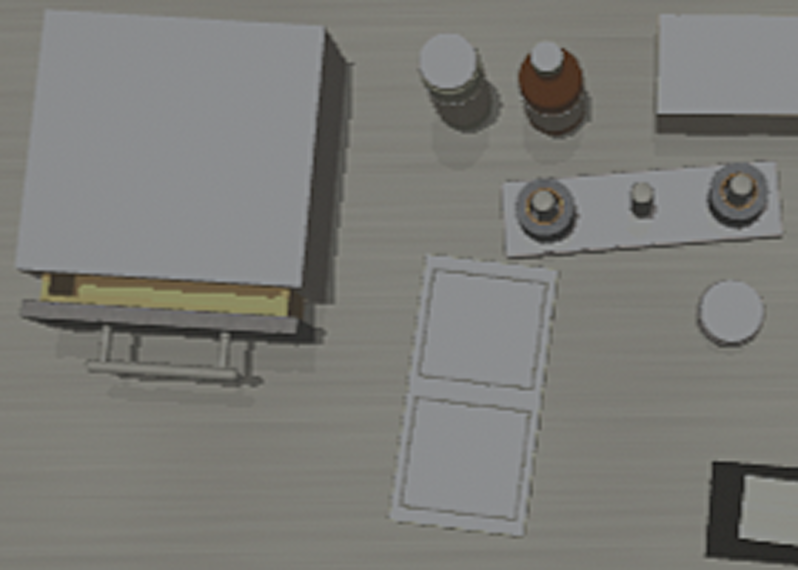

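View pics/c2.png

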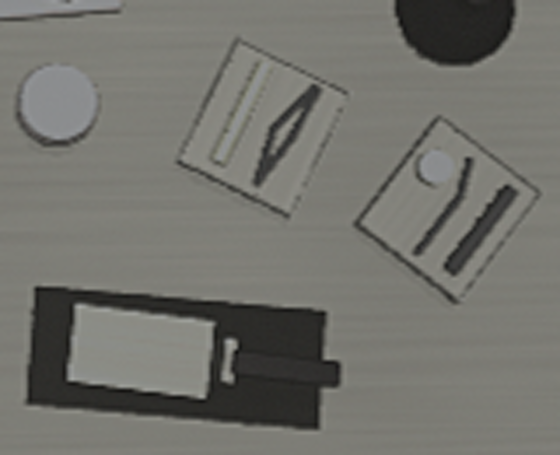

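```bash
python3 - <<'E'
from h import *
s=cv2.imread('pics/s0.png')
f=lambda x0,y0,x1,y1,k:cv2.resize(s[y0:y1,x0:x1],None,fx=k,fy=k,interpolation=cv2.INTER_CUBIC)
m=np.zeros((600,800,3),np.uint8)
a=f(425,160,535,225,3.6);m[:a.shape[0],:a.shape[1]]=a         # off (425,160) k3.6 at (0,0)
b=f(280,240,410,330,3);m[:270,400:790]=b                       # off(280,240) k3 at (400,0)
c=f(90,220,270,335,3);m[255:600,0:540]=c            # off(90,220) k3 at (0,255)
cv2.imwrite('pics/c4.png',m)
T1=lambda x,y:(x/2.85+100-.3,y/2.85+135-.3)
T2=lambda x,y:(x/3.5+340-.35,y/3.5+215-.35)
def rep(n,pts,z):
    P=np.array([ray('top',*p,z) for p in pts]);print(n,P.mean(0).round(4));
    for i in range(len(P)-1):
        d=P[i+1]-P[i];print('   ',P[i].round(4)[:2],'edge',round(np.hypot(*d[:2]),4),'ang',round(np.degrees(np.arctan2(d[1],d[0])),1))
rep('handle',[T1(90,367),T1(236,374)],.062)
rep('unit top',[T1(46,11),T1(325,29),T1(301,287),T1(19,270)],.1)
rep('stand top',[T1(503,183),T1(776,162),T1(782,237),T1(508,257)],.012)
rep('roll L',[T1(546,209)],.052);rep('roll R',[T1(738,193)],.052)
rep('post L',[T1(544,200)],.077);rep('post M',[T1(643,190)],.077);rep('post R',[T1(741,182)],.077)
rep('board',[T1(428,255),T1(556,269),T1(521,535),T1(390,519)],.008)
rep('bayU',[T1(434,267),T1(547,282),T1(529,388),T1(417,376)],.008)
rep('bayL',[T1(417,396),T1(531,409),T1(515,521),T1(402,506)],.008)
rep('trayA',[T2(238,38),T2(348,94),T2(289,217),T2(177,161)],.016)
rep('trayB',[T2(440,116),T2(540,193),T2(458,302),T2(355,224)],.016)
rep('mat',[T2(35,287),T2(327,311),T2(319,430),T2(26,403)],.001)
rep('blade',[T2(77,303),T2(216,321),T2(206,399),T2(67,381)],.004)
rep('lhandle',[T2(236,361),T2(340,374)],.066)
E
```

```text
handle [0.5362 0.3519 0.062 ]
    [0.5402 0.4143] edge 0.1251 ang -93.6
unit top [0.7208 0.3363 0.1   ]
    [0.8421 0.4475] edge 0.2394 ang -94.8
    [0.8222 0.2089] edge 0.2225 ang 175.5
    [0.6004 0.2265] edge 0.2364 ang 85.7
stand top [ 0.6801 -0.0597  0.012 ]
    [0.7065 0.0653] edge 0.2466 ang -86.4
    [ 0.7219 -0.1808] edge 0.0688 ang -177.1
    [ 0.6532 -0.1843] edge 0.2458 ang 93.4
roll L [0.6735 0.0247 0.052 ]
roll R [ 0.6851 -0.1426  0.052 ]
post L [0.6761 0.025  0.077 ]
post M [ 0.6834 -0.0596  0.077 ]
post R [ 0.6891 -0.1433  0.077 ]
board [0.5177 0.0923 0.008 ]
    [0.6425 0.1333] edge 0.1157 ang -97.2
    [0.628  0.0184] edge 0.2379 ang 172.1
    [0.3924 0.0512] edge 0.116 ang 82.3
bayU [0.5757 0.0851 0.008 ]
    [0.6315 0.1278] edge 0.1024 ang -98.5
    [0.6163 0.0266] edge 0.0964 ang 170.0
    [0.5214 0.0433] edge 0.1002 ang 83.0
bayL [0.4605 0.0991 0.008 ]
    [0.5157 0.1428] edge 0.1019 ang -97.3
    [0.5027 0.0417] edge 0.0992 ang 171.5
    [0.4046 0.0564] edge 0.1003 ang 81.7
trayA [ 0.5661 -0.2839  0.016 ]
    [ 0.6314 -0.2683] edge 0.0884 ang -118.5
    [ 0.5893 -0.346 ] edge 0.0995 ang 152.4
    [ 0.5011 -0.2999] edge 0.089 ang 62.2
trayB [ 0.5055 -0.4139  0.016 ]
    [ 0.5723 -0.4114] edge 0.0889 ang -129.5
    [ 0.5157 -0.48  ] edge 0.0991 ang 140.8
    [ 0.4389 -0.4174] edge 0.0904 ang 51.3
mat [ 0.4025 -0.2184  0.001 ]
    [ 0.4543 -0.1181] edge 0.2104 ang -95.5
    [ 0.4341 -0.3275] edge 0.0848 ang 173.7
    [ 0.3498 -0.3182] edge 0.2095 ang 84.0
blade [ 0.4076 -0.1931  0.004 ]
    [ 0.4423 -0.1479] edge 0.1003 ang -98.2
    [ 0.4281 -0.2471] edge 0.0559 ang 170.7
    [ 0.3729 -0.238 ] edge 0.0997 ang 81.9
lhandle [ 0.3951 -0.2849  0.066 ]
    [ 0.4    -0.2498] edge 0.0709 ang -97.9
```

View pics/c4.png

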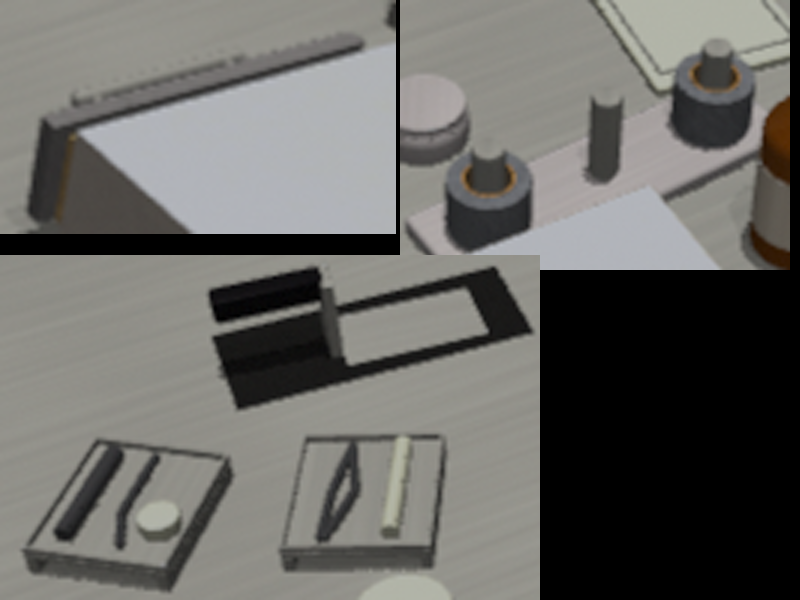

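```bash
python3 - <<'E'
from h import *
T1=lambda x,y:(x/2.85+100-.3,y/2.85+135-.3)
T2=lambda x,y:(x/3.5+340-.35,y/3.5+215-.35)
A=lambda x,y:(x/3.6+425-.35,y/3.6+160-.35)
B=lambda x,y:((x-400)/3+280-.3,y/3+240-.3)
C=lambda x,y:(x/3+90-.3,(y-255)/3+220-.3)
for n,a,b in[('handle end',A(76,97),T1(236,373)),('rollL top',B(714,82),T1(546,209)),('rollR top',B(489,183),T1(738,193)),('postL',B(717,46),T1(544,200)),('postR',B(488,148),T1(741,182)),
 ('lifter handle rear',C(213,298),T2(340,373)),('board corner x+,y-',B(658,88),T1(556,269)),
 ('blade tip +x',C(489,334),T2(77,303)),('blade tip -x',C(468,288),T2(67,381)),('trayA 1',C(435,567),T2(238,38)),('trayA 2',C(284,566),T2(348,94)),('trayA3',C(307,437),T2(289,217)),('trayB top?',C(100,441),T2(458,302)),('unit corner',A(78,130),T1(301,287))]:
    p=tri(a,b);print(n,p.round(4),'res',np.abs(proj('scene',p)-a).max().round(1))
E
```

```text
handle end [0.534  0.2905 0.0633] res 0.7
rollL top [0.6764 0.0271 0.0446] res 1.2
rollR top [ 0.6875 -0.1417  0.0449] res 1.0
postL [0.6773 0.0266 0.0754] res 0.9
postR [ 0.6898 -0.1426  0.0758] res 0.5
lifter handle rear [ 0.3916 -0.3189  0.0618] res 1.1
board corner x+,y- [0.6288 0.0195 0.0064] res 0.6
blade tip +x [ 4.433e-01 -1.462e-01 -4.000e-04] res 1.1
blade tip -x [ 3.877e-01 -1.377e-01  2.000e-04] res 1.0
trayA 1 [ 0.6348 -0.2682  0.0023] res 1.5
trayA 2 [ 0.5916 -0.347   0.0039] res 1.1
trayA3 [ 0.5017 -0.2985  0.0154] res 0.9
trayB top? [ 0.4395 -0.4158  0.0145] res 1.1
unit corner [0.602  0.2288 0.0987] res 1.2
```

```bash
cat >> h.py <<'E'
def go(p,yang=None,tag=''):
    """tool shift (mm) to world p and turn about tool z so tool y points at angle yang; tool down"""
    s=manip.read_state();R=np.array(s['tcp_rot']);t=to_tool(p,s)
    a=np.degrees(np.arctan2(R[1,1],R[0,1]))
    rz=0 if yang is None else (a-yang)
    tilt=R.T@np.array([0,0,-1.]);tl=np.degrees(np.cross([0,0,1],tilt))
    print(tag,'shift',t.round(1),'rz',round(rz,1),'| tilt fix',tl.round(2),'clk',round(s['clock'],1),'pos',np.round(s['position'],4),'yang',round(a,1),'j',np.round(s['joints'],0),'w',round(float(s['width']),3),'gf',s['grip_force'],'F',np.round(s['wrist_force'],1))
E
python3 -c "
from h import *
go([.536,.352,.16],-4.6)"
```

```text
shift [-375.6 -129.6   89.6] rz 73.8 | tilt fix [-0.1 -0.   0. ] clk 0.1 pos [0.2311 0.6069 0.2494] yang 69.2 j [-54.  29. -24.  89.  13.  65. -12.] w 1.003 gf 0.0 F [ 0.  -0.1 -0.2]
```

Emit:
jog_arm:
  plan:
    - [0.35,-375.6,-129.6,60,0,0,73.8]
    - [0.35,-375.6,-129.6,60,0,0,73.8]
    - [0.35,-375.6,-129.6,60,0,0,73.8]
    - [0.35,-375.6,-129.6,60,0,0,73.8]
    - [0.35,-375.6,-129.6,60,0,0,73.8]
    - [0.35,-375.6,-129.6,60,0,0,73.8]
    - [0.35,-375.6,-129.6,60,0,0,73.8]
    - [0.35,-375.6,-129.6,60,0,0,73.8]

```text
clock: 0.77
position: [0.4853, 0.3944, 0.2]
tcp_rot: [[-0.2, 0.98, -0.0], [0.98, 0.2, -0.0], [-0.0, -0.0, -1.0]]
wrist_force: [0.6, 0.3, 0.4]
width: 0.349
grip_force: 0.0
```

```bash
python3 -c "
from h import *
go([.536,.352,.12],-4.6)"
```

```text
shift [-51.6  41.3  80. ] rz 16.1 | tilt fix [-0.03  0.02  0.  ] clk 0.8 pos [0.4853 0.3944 0.2   ] yang 11.5 j [-36.  27.  -8.  96.   4.  57. -33.] w 0.349 gf 0.0 F [0.6 0.3 0.4]
```

Emit:
jog_arm:
  plan:
    - [0.35,-51.6,41.3,40,0,0,16]
    - [0.35,-51.6,41.3,60,0,0,16]
    - [0.35,-51.6,41.3,80,0,0,16]
    - [0.35,-51.6,41.3,80,0,0,16]
    - [0.35,-51.6,41.3,80,0,0,16]

```text
clock: 1.18
position: [0.5335, 0.3534, 0.1187]
tcp_rot: [[0.071, 0.997, -0.004], [0.997, -0.071, -0.002], [-0.003, -0.004, -1.0]]
wrist_force: [1.5, 1.0, 0.1]
width: 0.351
grip_force: 0.0
```

```bash
python3 -c "
from h import *
go([.536,.352,.064],-4.6)"
```

```text
shift [-1.1  2.8 54.6] rz 0.5 | tilt fix [-0.24  0.15  0.  ] clk 1.2 pos [0.5335 0.3534 0.1187] yang -4.1 j [-33.  34.  -3.  96.   2.  50. -42.] w 0.351 gf 0.0 F [1.5 1.  0.1]
```

Emit:
jog_arm:
  newtons: 40
  plan:
    - [0.3,0,1,15,0,0,0.5]
    - [0.3,0,1,30,0,0,0.5]
    - [0.3,0,1,45,0,0,0.5]
    - [0.3,0,1,54,0,0,0.5]
    - [0,0,1,54,0,0,0.5]
    - [0,0,1,54,0,0,0.5]
    - [0,0,1,54,0,0,0.5]
    - [0,0,1,54,0,0,0.5]

```text
clock: 1.85
position: [0.5354, 0.3555, 0.067]
tcp_rot: [[0.079, 0.997, -0.001], [0.997, -0.079, 0.001], [0.001, -0.001, -1.0]]
wrist_force: [-1.4, 2.8, -6.9]
width: 0.107
grip_force: 39.1
```

```bash
python3 -c "
from h import *
go([.536-.135,.352+.0109,.064],-4.6)"
```

```text
shift [  -3.3 -134.5    3. ] rz 0.1 | tilt fix [-0.04 -0.08  0.  ] clk 1.9 pos [0.5354 0.3555 0.067 ] yang -4.5 j [-34.  38.  -3.  97.   3.  44. -43.] w 0.107 gf 39.07906472682953 F [-1.4  2.8 -6.9]
```

Emit:
jog_arm:
  plan:
    - [0,0,-10,0,0,0,0]
    - [0,0,-30,0,0,0,0]
    - [0,0,-50,0,0,0,0]
    - [0,0,-70,0,0,0,0]
    - [0,0,-90,0,0,0,0]
    - [0,0,-110,0,0,0,0]
    - [0,0,-125,0,0,0,0]
    - [0,0,-130,0,0,0,0]

```text
clock: 2.52
position: [0.4041, 0.3658, 0.0669]
tcp_rot: [[0.078, 0.997, -0.001], [0.997, -0.078, 0.001], [0.001, -0.001, -1.0]]
wrist_force: [0.6, 4.1, -11.6]
width: 0.111
grip_force: 39.9
```

Emit:
jog_arm:
  plan:
    - [0,0,0,0,0,0,0]
    - [0,0,0,0,0,0,0]

```text
clock: 2.68
position: [0.407, 0.3656, 0.0669]
tcp_rot: [[0.08, 0.997, 0.001], [0.997, -0.08, 0.001], [0.002, 0.001, -1.0]]
wrist_force: [-0.4, 5.0, -9.2]
width: 0.104
grip_force: 40.2
```

```bash
python3 -c "
from h import *
go([.536-.135,.352+.0109,.20],-4.6)
snap('top','t1.png')
t=cv2.imread('pics/t1.png');cv2.imwrite('pics/c5.png',cv2.resize(t[135:335,100:380],None,fx=2.85,fy=2.85,interpolation=cv2.INTER_CUBIC))
"
```

```text
shift [  -2.9   -5.7 -133.1] rz 0.0 | tilt fix [ 0.04 -0.09  0.  ] clk 2.7 pos [0.407  0.3656 0.0669] yang -4.6 j [-42.  31.  -3. 112.   3.  38. -52.] w 0.104 gf 40.219579339027405 F [-0.4  5.  -9.2]
```

View pics/c5.png

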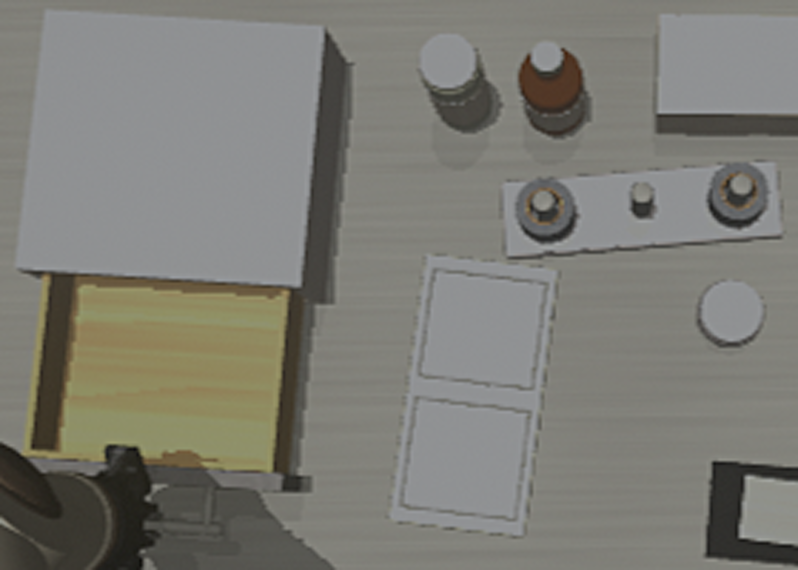

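Emit:
jog_arm:
  plan:
    - [0.35,0,0,0,0,0,0]
    - [0.35,0,0,0,0,0,0]
    - [0.35,0,0,0,0,0,0]
    - [0.35,0,0,-30,0,0,0]
    - [0.35,0,0,-60,0,0,0]
    - [0.35,0,0,-90,0,0,0]
    - [0.35,0,0,-120,0,0,0]
    - [0.35,0,0,-135,0,0,0]

```text
clock: 3.4
position: [0.409, 0.3651, 0.206]
tcp_rot: [[0.083, 0.997, 0.005], [0.997, -0.083, 0.004], [0.004, 0.004, -1.0]]
wrist_force: [-0.3, 0.5, -0.2]
width: 0.347
grip_force: 0.0
```

```bash
python3 -c "
from h import *
go([.6745,.0252,.18],93.5)
T1=lambda x,y:(x/2.85+100-.3,y/2.85+135-.3)
for q in [(560,110),(466,105)]: print(ray('top',*T1(*q),0).round(3))
"
```

```text
shift [-316.9  292.6   26.1] rz -98.2 | tilt fix [ 0.25 -0.22  0.  ] clk 3.4 pos [0.409  0.3651 0.206 ] yang -4.7 j [-41.  19.  -4. 107.   2.  54. -51.] w 0.347 gf 0.0 F [-0.3  0.5 -0.2]
[0.777 0.014 0.   ]
[0.783 0.1   0.   ]
```

Emit:
jog_arm:
  plan:
    - [1,-317,292,10,0,0,-98]
    - [1,-317,292,10,0,0,-98]
    - [1,-317,292,10,0,0,-98]
    - [1,-317,292,10,0,0,-98]
    - [1,-317,292,10,0,0,-98]
    - [1,-317,292,10,0,0,-98]
    - [1,-317,292,10,0,0,-98]
    - [1,-317,292,10,0,0,-98]

```text
clock: 4.07
position: [0.603, 0.1127, 0.1949]
tcp_rot: [[-0.767, 0.642, 0.001], [0.642, 0.767, -0.001], [-0.001, 0.0, -1.0]]
wrist_force: [0.4, 1.3, -0.2]
width: 0.996
grip_force: 0.0
```

```bash
python3 -c "
from h import *
go([.6745,.0252,.13],93.5)
"
```

```text
shift [-110.9  -21.2   65. ] rz -43.4 | tilt fix [ 0.01  0.06 -0.  ] clk 4.1 pos [0.603  0.1127 0.1949] yang 50.1 j [-7. 26. -8. 98.  4. 56. 34.] w 0.996 gf 0.0 F [ 0.4  1.3 -0.2]
```

Emit:
jog_arm:
  plan:
    - [1,-111,-21,20,0,0,-43.4]
    - [1,-111,-21,20,0,0,-43.4]
    - [1,-111,-21,40,0,0,-43.4]
    - [1,-111,-21,50,0,0,-43.4]
    - [1,-111,-21,65,0,0,-43.4]
    - [1,-111,-21,65,0,0,-43.4]
    - [1,-111,-21,65,0,0,-43.4]
    - [1,-111,-21,65,0,0,-43.4]

```text
clock: 4.73
position: [0.6731, 0.0266, 0.1294]
tcp_rot: [[-0.999, -0.051, 0.0], [-0.051, 0.999, -0.0], [-0.0, -0.0, -1.0]]
wrist_force: [0.4, 0.9, 1.5]
width: 1.002
grip_force: 0.0
```

```bash
python3 -c "
from h import *
go([.6745,.0252,.042],93.5)
"
```

```text
shift [-1.3 -1.4 87.4] rz -0.6 | tilt fix [-0.01  0.01  0.  ] clk 4.7 pos [0.6731 0.0266 0.1294] yang 92.9 j [  6.  37. -15.  91.  11.  54.  80.] w 1.002 gf 0.0 F [0.4 0.9 1.5]
```

Emit:
jog_arm:
  newtons: 30
  plan:
    - [1,0,0,35,0,0,0]
    - [1,0,0,65,0,0,0]
    - [1,0,0,87,0,0,0]
    - [1,0,0,87,0,0,0]
    - [0.4,0,0,87,0,0,0]
    - [0.4,0,0,87,0,0,0]
    - [0.4,0,0,87,0,0,0]
    - [0.4,0,0,87,0,0,0]

```text
clock: 5.4
position: [0.675, 0.028, 0.0452]
tcp_rot: [[-0.999, -0.054, 0.005], [-0.054, 0.999, 0.0], [-0.005, -0.0, -1.0]]
wrist_force: [-0.8, 0.5, 5.3]
width: 0.601
grip_force: 31.7
```

Emit:
jog_arm:
  plan:
    - [0.4,0,0,0,0,0,0]
    - [0.4,0,0,-10,0,0,0]
    - [0.4,0,0,-20,0,0,0]
    - [0.4,0,0,-40,0,0,0]
    - [0.4,0,0,-60,0,0,0]
    - [0.4,0,0,-80,0,0,0]
    - [0.4,0,0,-105,0,0,0]
    - [0.4,0,0,-130,0,0,0]

```text
clock: 6.07
position: [0.6725, 0.0277, 0.1742]
tcp_rot: [[-0.998, -0.055, 0.0], [-0.055, 0.998, 0.0], [-0.0, 0.0, -1.0]]
wrist_force: [1.0, -0.3, -0.5]
width: 0.609
grip_force: 31.5
```

```bash
python3 -c "
from h import *
go([.533,.397,.175],85.4)
"
```

```text
shift [118.9 376.4  -0.8] rz 7.8 | tilt fix [ 0.  0. -0.] clk 6.1 pos [0.6725 0.0277 0.1742] yang 93.2 j [  6.  34. -16.  89.  10.  58.  81.] w 0.609 gf 31.547422874718904 F [ 1.  -0.3 -0.5]
```

Emit:
jog_arm:
  plan:
    - [0.4,40,40,0,0,0,4]
    - [0.4,60,80,0,0,0,8]
    - [0.4,80,120,0,0,0,8]
    - [0.4,95,160,0,0,0,8]
    - [0.4,110,200,0,0,0,8]
    - [0.4,119,240,0,0,0,8]
    - [0.4,119,280,0,0,0,8]
    - [0.4,119,320,0,0,0,8]

```text
clock: 6.73
position: [0.5366, 0.3249, 0.1739]
tcp_rot: [[-0.996, 0.084, 0.001], [0.084, 0.996, 0.0], [-0.001, 0.0, -1.0]]
wrist_force: [1.4, 0.2, -0.4]
width: 0.605
grip_force: 31.5
```

```bash
python3 -c "
from h import *
go([.533,.397,.058],85.4)
"
```

```text
shift [  9.8  71.5 115.9] rz -0.2 | tilt fix [ 0.02  0.06 -0.  ] clk 6.7 pos [0.5366 0.3249 0.1739] yang 85.2 j [-20.  30. -18.  96.  11.  55.  43.] w 0.605 gf 31.54997505247593 F [ 1.4  0.2 -0.4]
```

Emit:
jog_arm:
  plan:
    - [0.4,4,30,0,0,0,0]
    - [0.4,8,57,10,0,0,0]
    - [0.4,8,57,40,0,0,0]
    - [0.4,8,57,70,0,0,0]
    - [0.4,8,57,95,0,0,0]
    - [0.4,8,57,114,0,0,0]
    - [0.4,8,57,114,0,0,0]
    - [0.4,8,57,114,0,0,0]

```text
clock: 7.4
position: [0.5344, 0.3806, 0.0585]
tcp_rot: [[-0.996, 0.084, -0.001], [0.084, 0.996, -0.001], [0.001, -0.001, -1.0]]
wrist_force: [-0.4, -0.9, 0.5]
width: 0.602
grip_force: 32.8
```

```bash
python3 -c "
from h import *
go([.533,.397,.058],85.4)
"
```

```text
shift [ 2.8 16.3  0.5] rz -0.2 | tilt fix [-0.03 -0.05  0.  ] clk 7.4 pos [0.5344 0.3806 0.0585] yang 85.2 j [-26.  41. -16.  95.  15.  46.  36.] w 0.602 gf 32.80216542072594 F [-0.4 -0.9  0.5]
```

Emit:
jog_arm:
  plan:
    - [0.4,3,8,0,0,0,0]
    - [0.4,3,16,0,0,0,0]
    - [0.4,3,16,2,0,0,0]
    - [0.72,3,16,2,0,0,0]
    - [0.72,3,16,2,0,0,0]
    - [0.72,3,16,2,0,0,0]
    - [0.72,3,16,-20,0,0,0]
    - [0.72,3,16,-40,0,0,0]

```text
clock: 8.07
position: [0.5322, 0.3955, 0.0974]
tcp_rot: [[-0.996, 0.085, -0.003], [0.085, 0.996, -0.002], [0.002, -0.003, -1.0]]
wrist_force: [0.9, -0.6, 0.7]
width: 0.714
grip_force: 0.0
```

Emit:
jog_arm:
  plan:
    - [0.72,0,0,-30,0,0,0]
    - [0.72,0,0,-60,0,0,0]
    - [0.72,0,0,-90,0,0,0]
    - [0.72,0,0,-90,0,0,0]

```text
clock: 8.4
position: [0.5363, 0.3991, 0.1957]
tcp_rot: [[-0.996, 0.085, 0.009], [0.085, 0.996, 0.007], [-0.008, 0.007, -1.0]]
wrist_force: [1.8, 1.5, 1.9]
width: 0.72
grip_force: 0.0
```

```bash
python3 -c "
from h import *
go([.685,-.1443,.18],93.5)
"
```

```text
shift [-194.2 -529.    13.4] rz -8.4 | tilt fix [ 0.42  0.48 -0.  ] clk 8.4 pos [0.5363 0.3991 0.1957] yang 85.1 j [-26.  32. -18.  90.  11.  59.  38.] w 0.72 gf 0.0 F [1.8 1.5 1.9]
```

Emit:
jog_arm:
  plan:
    - [1,-194,-529,0,0,0,-8]
    - [1,-194,-529,0,0,0,-8]
    - [1,-194,-529,0,0,0,-8]
    - [1,-194,-529,0,0,0,-8]
    - [1,-194,-529,0,0,0,-8]
    - [1,-194,-529,0,0,0,-8]
    - [1,-194,-529,0,0,0,-8]
    - [1,-194,-529,0,0,0,-8]

```text
clock: 9.07
position: [0.6212, 0.0727, 0.1883]
tcp_rot: [[-0.999, -0.055, 0.0], [-0.055, 0.999, -0.0], [-0.0, -0.0, -1.0]]
wrist_force: [0.3, -0.0, -0.0]
width: 0.998
grip_force: 0.0
```

```bash
python3 -c "
from h import *
go([.685,-.1443,.14],93.5)
"
```

```text
shift [ -51.9 -220.2   48.4] rz -0.4 | tilt fix [-0.02  0.02  0.  ] clk 9.1 pos [0.6212 0.0727 0.1883] yang 93.1 j [  3.  29. -17.  96.  10.  57.  76.] w 0.998 gf 0.0 F [ 0.3 -0.  -0. ]
```

Emit:
jog_arm:
  plan:
    - [1,-52,-220,15,0,0,0]
    - [1,-52,-220,25,0,0,0]
    - [1,-52,-220,35,0,0,0]
    - [1,-52,-220,40,0,0,0]
    - [1,-52,-220,48,0,0,0]
    - [1,-52,-220,48,0,0,0]
    - [1,-52,-220,48,0,0,0]
    - [1,-52,-220,48,0,0,0]

```text
clock: 9.73
position: [0.684, -0.1447, 0.1387]
tcp_rot: [[-0.999, -0.05, -0.002], [-0.05, 0.999, -0.001], [0.002, -0.0, -1.0]]
wrist_force: [0.3, 0.6, 0.7]
width: 1.003
grip_force: 0.0
```

```bash
python3 -c "
from h import *
go([.685,-.1443,.044],93.5)
"
```

```text
shift [-1.2  0.4 94.7] rz -0.6 | tilt fix [-0.03 -0.13  0.  ] clk 9.7 pos [ 0.684  -0.1447  0.1387] yang 92.9 j [ 19.  39. -14.  86.  10.  57.  95.] w 1.003 gf 0.0 F [0.3 0.6 0.7]
```

Emit:
jog_arm:
  plan:
    - [1,-1,0,35,0,0,0]
    - [1,-1,0,70,0,0,0]
    - [1,-1,0,95,0,0,0]
    - [1,-1,0,95,0,0,0]
    - [0.4,-1,0,95,0,0,0]
    - [0.4,-1,0,95,0,0,0]
    - [0.4,-1,0,95,0,0,0]
    - [0.4,-1,0,95,0,0,0]

```text
clock: 10.4
position: [0.6885, -0.1412, 0.0486]
tcp_rot: [[-0.998, -0.056, 0.005], [-0.056, 0.998, -0.0], [-0.005, -0.001, -1.0]]
wrist_force: [0.7, 1.5, 4.2]
width: 0.591
grip_force: 31.7
```

Emit:
jog_arm:
  plan:
    - [0.4,0,0,0,0,0,0]
    - [0.4,0,0,-10,0,0,0]
    - [0.4,0,0,-20,0,0,0]
    - [0.4,0,0,-40,0,0,0]
    - [0.4,0,0,-60,0,0,0]
    - [0.4,0,0,-80,0,0,0]
    - [0.4,0,0,-105,0,0,0]
    - [0.4,0,0,-130,0,0,0]

```text
clock: 11.07
position: [0.6857, -0.1416, 0.1772]
tcp_rot: [[-0.998, -0.055, 0.0], [-0.055, 0.998, -0.0], [0.0, -0.0, -1.0]]
wrist_force: [1.3, 1.0, -0.8]
width: 0.591
grip_force: 31.4
```

```bash
python3 -c "
from h import *
go([.526,.307,.175],85.4)
"
```

```text
shift [134.8 456.7   2.1] rz 7.8 | tilt fix [-0.01 -0.    0.  ] clk 11.1 pos [ 0.6857 -0.1416  0.1772] yang 93.2 j [ 19.  36. -14.  85.  10.  60.  96.] w 0.591 gf 31.385087370872498 F [ 1.3  1.  -0.8]
```

Emit:
jog_arm:
  plan:
    - [0.4,135,457,0,0,0,8]
    - [0.4,135,457,0,0,0,8]
    - [0.4,135,457,0,0,0,8]
    - [0.4,135,457,0,0,0,8]
    - [0.4,135,457,0,0,0,8]
    - [0.4,135,457,0,0,0,8]
    - [0.4,135,457,0,0,0,8]
    - [0.4,135,457,0,0,0,8]

```text
clock: 11.73
position: [0.5735, 0.174, 0.1768]
tcp_rot: [[-0.996, 0.085, 0.002], [0.085, 0.996, 0.0], [-0.002, 0.0, -1.0]]
wrist_force: [0.0, 0.4, -0.3]
width: 0.589
grip_force: 31.4
```

```bash
python3 -c "
from h import *
go([.526,.307,.061],85.4)
"
```

```text
shift [ 58.8 128.5 115.7] rz -0.3 | tilt fix [ 0.01  0.1  -0.  ] clk 11.7 pos [0.5735 0.174  0.1768] yang 85.1 j [ -7.  27. -17. 100.   9.  54.  58.] w 0.589 gf 31.395439859479666 F [ 0.   0.4 -0.3]
```

Emit:
jog_arm:
  plan:
    - [0.4,59,128,0,0,0,0]
    - [0.4,59,128,0,0,0,0]
    - [0.4,59,128,0,0,0,0]
    - [0.4,59,128,0,0,0,0]
    - [0.4,59,128,30,0,0,0]
    - [0.4,59,128,60,0,0,0]
    - [0.4,59,128,90,0,0,0]
    - [0.4,59,128,90,0,0,0]

```text
clock: 12.4
position: [0.5226, 0.3026, 0.0806]
tcp_rot: [[-0.996, 0.084, -0.008], [0.084, 0.996, -0.005], [0.007, -0.006, -1.0]]
wrist_force: [-1.4, -0.6, -1.5]
width: 0.59
grip_force: 31.7
```

```bash
python3 -c "
from h import *
go([.526,.307,.061],85.4)
"
```

```text
shift [-3.1  4.8 19.5] rz -0.2 | tilt fix [-0.33 -0.41  0.  ] clk 12.4 pos [0.5226 0.3026 0.0806] yang 85.2 j [-20.  35. -16. 102.  13.  45.  42.] w 0.59 gf 31.674215253442526 F [-1.4 -0.6 -1.5]
```

Emit:
jog_arm:
  plan:
    - [0.4,-1,2,15,0,0,0]
    - [0.4,-1,2,22,0,0,0]
    - [0.4,-1,2,22,0,0,0]
    - [0.72,-1,2,22,0,0,0]
    - [0.72,-1,2,22,0,0,0]
    - [0.72,-1,2,22,0,0,0]
    - [0.72,-1,2,0,0,0,0]
    - [0.72,-1,2,-20,0,0,0]

```text
clock: 13.07
position: [0.5267, 0.3066, 0.1055]
tcp_rot: [[-0.996, 0.084, -0.001], [0.084, 0.996, -0.001], [0.001, -0.001, -1.0]]
wrist_force: [0.6, -0.7, 0.9]
width: 0.72
grip_force: 0.0
```

Emit:
jog_arm:
  plan:
    - [0.72,0,0,-30,0,0,0]
    - [0.72,0,0,-60,0,0,0]
    - [0.72,0,0,-100,0,0,0]
    - [0.72,0,0,-100,0,0,0]

```text
clock: 13.4
position: [0.5315, 0.31, 0.2145]
tcp_rot: [[-0.996, 0.084, 0.012], [0.084, 0.996, 0.007], [-0.012, 0.008, -1.0]]
wrist_force: [1.1, 0.7, 1.2]
width: 0.721
grip_force: 0.0
```

```bash
python3 -c "
from h import *
go([.375,.322,.14],85.4)
snap('scene','s2.png');t=cv2.imread('pics/s2.png');cv2.imwrite('pics/c6.png',t[80:380,260:640])
"
```

```text
shift [157.8  -1.8  72.6] rz -0.2 | tilt fix [ 0.47  0.68 -0.  ] clk 13.4 pos [0.5315 0.31   0.2145] yang 85.2 j [-18.  26. -19.  97.  10.  58.  45.] w 0.721 gf 0.0 F [1.1 0.7 1.2]
```

View pics/c6.png

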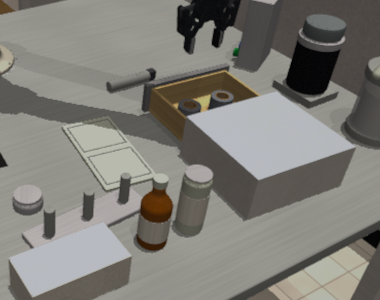

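Emit:
jog_arm:
  plan:
    - [0,40,10,0,0,0,0]
    - [0,80,20,0,0,0,0]
    - [0,120,30,0,0,0,0]
    - [0,160,40,0,0,0,0]
    - [0,172,40,20,0,0,0]
    - [0,172,40,50,0,0,0]
    - [0,172,40,80,0,0,0]
    - [0,172,40,80,0,0,0]

```text
clock: 14.12
position: [0.356, 0.3582, 0.1205]
tcp_rot: [[-0.997, 0.083, -0.006], [0.083, 0.997, -0.006], [0.006, -0.007, -1.0]]
wrist_force: [-1.0, -1.5, -0.5]
width: 0.002
grip_force: 0.0
```

```bash
python3 -c "
from h import *
go([.37,.3645,.064],85.4)
"
```

```text
shift [-13.7   7.8  56.4] rz -0.2 | tilt fix [-0.4  -0.34  0.  ] clk 14.1 pos [0.356  0.3582 0.1205] yang 85.2 j [-31.  24. -21. 115.  12.  43.  26.] w 0.002 gf 0.0 F [-1.  -1.5 -0.5]
```

Emit:
jog_arm:
  plan:
    - [0,-5,4,20,0,0,0]
    - [0,-10,4,40,0,0,0]
    - [0,-10,4,56,0,0,0]
    - [0,-10,4,56,0,0,0]

```text
clock: 14.45
position: [0.3689, 0.3628, 0.0674]
tcp_rot: [[-0.996, 0.085, -0.003], [0.085, 0.996, -0.003], [0.003, -0.003, -1.0]]
wrist_force: [-0.7, -0.1, 0.4]
width: -0.003
grip_force: 0.0
```

Emit:
jog_arm:
  plan:
    - [0,-12,0,0,0,0,0]
    - [0,-24,0,0,0,0,0]
    - [0,-42,0,0,0,0,0]
    - [0,-60,0,0,0,0,0]
    - [0,-78,0,0,0,0,0]
    - [0,-96,0,0,0,0,0]
    - [0,-114,0,0,0,0,0]
    - [0,-130,0,0,0,0,0]

```text
clock: 15.12
position: [0.5022, 0.3537, 0.0712]
tcp_rot: [[-0.996, 0.085, 0.002], [0.085, 0.996, 0.002], [-0.002, 0.002, -1.0]]
wrist_force: [-0.9, 2.1, -0.8]
width: -0.004
grip_force: 0.8
```

```bash
python3 -c "
from h import *
go([.54,.352,.064],85.4)
"
```

```text
shift [-37.8   1.5   7.3] rz -0.3 | tilt fix [ 0.13  0.11 -0.  ] clk 15.1 pos [0.5022 0.3537 0.0712] yang 85.1 j [-24.  37. -18. 101.  16.  44.  35.] w -0.004 gf 0.8007453940808773 F [-0.9  2.1 -0.8]
```

Emit:
jog_arm:
  plan:
    - [0,-8,0,6,0,0,0]
    - [0,-15,0,6,0,0,0]
    - [0,-22,0,6,0,0,0]
    - [0,-28,0,6,0,0,0]
    - [0,-32,0,6,0,0,0]
    - [0,-35,0,6,0,0,0]
    - [0,-38,0,6,0,0,0]
    - [0,-38,0,6,0,0,0]

```text
clock: 15.78
position: [0.5376, 0.3503, 0.0633]
tcp_rot: [[-0.996, 0.084, 0.001], [0.084, 0.996, 0.0], [-0.001, 0.0, -1.0]]
wrist_force: [-0.1, 0.2, 0.5]
width: 0.001
grip_force: 0.0
```

Emit:
jog_arm:
  plan:
    - [0,-2,0,0,0,0,0]
    - [0,-4,0,0,0,0,0]
    - [0,-4,0,0,0,0,0]

```text
clock: 16.03
position: [0.5413, 0.3501, 0.0633]
tcp_rot: [[-0.996, 0.084, 0.0], [0.084, 0.996, 0.0], [-0.0, 0.0, -1.0]]
wrist_force: [0.6, -1.3, -0.4]
width: 0.001
grip_force: 0.1
```

Emit:
jog_arm:
  plan:
    - [0,-2,0,0,0,0,0]
    - [0,-4,0,0,0,0,0]
    - [0,-6,0,0,0,0,0]
    - [0,-6,0,0,0,0,0]

```text
clock: 16.37
position: [0.5447, 0.3499, 0.063]
tcp_rot: [[-0.997, 0.083, -0.004], [0.083, 0.997, -0.001], [0.004, -0.001, -1.0]]
wrist_force: [-7.6, -0.8, 4.5]
width: 0.002
grip_force: 3.4
```

Emit:
jog_arm:
  plan:
    - [0,-2,0,0,0,0,0]
    - [0,-4,0,0,0,0,0]
    - [0,-6,0,0,0,0,0]
    - [0,-6,0,0,0,0,0]

```text
clock: 16.7
position: [0.545, 0.3501, 0.0627]
tcp_rot: [[-0.997, 0.081, -0.013], [0.081, 0.997, -0.003], [0.013, -0.004, -1.0]]
wrist_force: [-19.6, -2.8, 14.2]
width: 0.001
grip_force: 9.8
```

```bash
python3 -c "
from h import *
go([.54,.352,.064],85.4)
snap('top','t3.png')
t=cv2.imread('pics/t3.png');cv2.imwrite('pics/c7.png',cv2.resize(t[135:285,90:230],None,fx=4,fy=4,interpolation=cv2.INTER_CUBIC))
"
```

```text
shift [ 5.1  1.5 -1.3] rz -0.0 | tilt fix [-0.24 -0.72  0.  ] clk 16.7 pos [0.545  0.3501 0.0627] yang 85.4 j [-22.  41. -18.  95.  16.  47.  39.] w 0.001 gf 9.788772314786911 F [-19.6  -2.8  14.2]
```

View pics/c7.png

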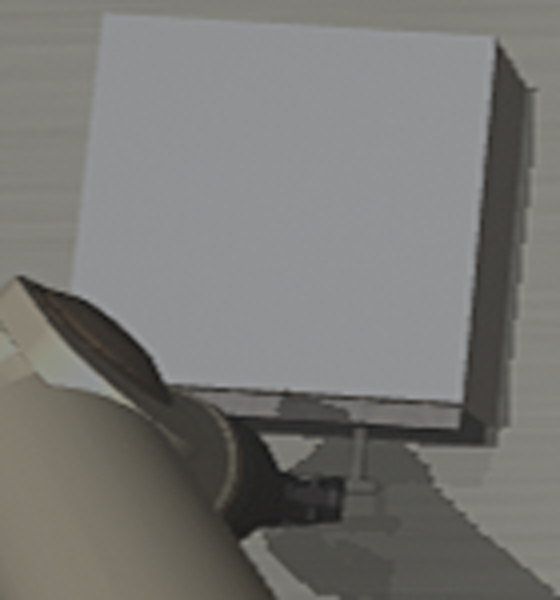

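Emit:
jog_arm:
  plan:
    - [0,15,0,0,0,0,0]
    - [0,30,0,-20,0,0,0]
    - [0,40,0,-60,0,0,0]
    - [0.5,40,-20,-100,0,0,7]
    - [0.5,40,-60,-140,0,0,14]
    - [0.5,40,-100,-160,0,0,21]
    - [0.5,60,-140,-160,0,0,28]
    - [0.5,80,-180,-160,0,0,35]

```text
clock: 17.42
position: [0.4714, 0.1948, 0.2249]
tcp_rot: [[-0.763, 0.646, 0.007], [0.646, 0.763, 0.002], [-0.003, 0.006, -1.0]]
wrist_force: [1.0, 0.2, -0.2]
width: 0.5
grip_force: 0.0
```

```bash
python3 -c "
from h import *
go([.3948,-.2822,.2],-8.2)
"
```

```text
shift [-249.7 -413.7   23.2] rz 57.9 | tilt fix [ 0.34  0.2  -0.  ] clk 17.4 pos [0.4714 0.1948 0.2249] yang 49.7 j [-14.  15. -13. 111.   4.  55.  21.] w 0.5 gf 0.0 F [ 1.   0.2 -0.2]
```

Emit:
jog_arm:
  plan:
    - [0.5,-250,-414,0,0,0,58]
    - [0.5,-250,-414,0,0,0,58]
    - [0.5,-250,-414,0,0,0,58]
    - [0.5,-250,-414,0,0,0,58]
    - [0.5,-250,-414,0,0,0,58]
    - [0.5,-250,-414,0,0,0,58]
    - [0.5,-250,-414,0,0,0,58]
    - [0.5,-250,-414,0,0,0,58]

```text
clock: 18.08
position: [0.4183, -0.1358, 0.2227]
tcp_rot: [[0.13, 0.991, 0.002], [0.991, -0.13, -0.001], [-0.0, 0.002, -1.0]]
wrist_force: [1.5, 0.1, -0.4]
width: 0.499
grip_force: 0.0
```

```bash
python3 -c "
from h import *
go([.3948,-.2822,.13],-8.2)
snap('top','t4.png');snap('scene','s4.png')
a=cv2.imread('pics/t0.png').astype(int);b=cv2.imread('pics/t4.png').astype(int)
cv2.imwrite('pics/c8.png',cv2.resize(b[215:345,340:500].astype(np.uint8),None,fx=3.5,fy=3.5,interpolation=cv2.INTER_CUBIC))
"
```

```text
shift [-148.2   -4.5   92.7] rz 0.7 | tilt fix [ 0.12  0.02 -0.  ] clk 18.1 pos [ 0.4183 -0.1358  0.2227] yang -7.5 j [  8.   7.   8. 120.  -1.  53.   8.] w 0.499 gf 0.0 F [ 1.5  0.1 -0.4]
```

View pics/c8.png

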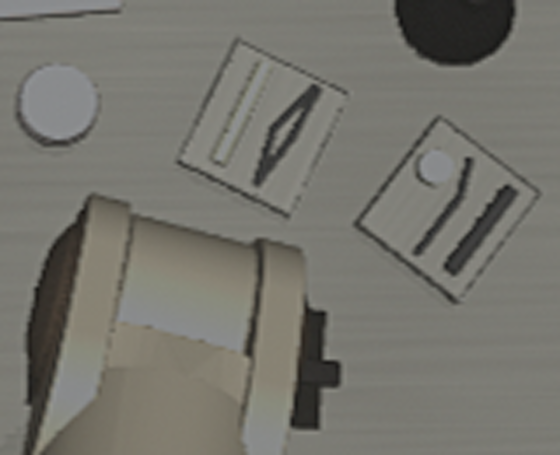

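Trays and the lifter's handle end (340,374) are where they were.

Emit:
jog_arm:
  plan:
    - [0.6,-148,-4,0,0,0,0.7]
    - [0.6,-148,-4,0,0,0,0.7]
    - [0.6,-148,-4,0,0,0,0.7]
    - [0.6,-148,-4,30,0,0,0.7]
    - [0.6,-148,-4,60,0,0,0.7]
    - [0.6,-148,-4,93,0,0,0.7]
    - [0.6,-148,-4,93,0,0,0.7]
    - [0.6,-148,-4,93,0,0,0.7]

```text
clock: 18.85
position: [0.3952, -0.279, 0.128]
tcp_rot: [[0.135, 0.991, -0.004], [0.991, -0.135, 0.002], [0.001, -0.004, -1.0]]
wrist_force: [-0.5, -0.6, -0.0]
width: 0.602
grip_force: 0.0
```

```bash
python3 -c "
from h import *
go([.3948,-.2822,.057],-8.2)
"
```

```text
shift [-3.3  0.3 71. ] rz 0.4 | tilt fix [-0.22 -0.08  0.  ] clk 18.9 pos [ 0.3952 -0.279   0.128 ] yang -7.8 j [ 21.  20.  13. 119.  -7.  42.  31.] w 0.602 gf 0.0 F [-0.5 -0.6 -0. ]
```

Emit:
jog_arm:
  newtons: 110
  plan:
    - [0.6,-3,0,25,0,0,0.3]
    - [0.6,-3,0,50,0,0,0.3]
    - [0.6,-3,0,71,0,0,0.3]
    - [0.6,-3,0,71,0,0,0.3]
    - [0,-3,0,71,0,0,0.3]
    - [0,-3,0,71,0,0,0.3]
    - [0,-3,0,71,0,0,0.3]
    - [0,-3,0,71,0,0,0.3]

```text
clock: 19.52
position: [0.3974, -0.2838, 0.0603]
tcp_rot: [[0.141, 0.99, 0.003], [0.99, -0.141, -0.002], [-0.001, 0.004, -1.0]]
wrist_force: [-1.2, 0.8, 8.4]
width: 0.189
grip_force: 107.4
```

```bash
python3 -c "
from h import *
go([.3948,-.2822,.057],-8.2)
"
```

```text
shift [ 1.2 -2.8  3.3] rz 0.1 | tilt fix [ 0.21  0.07 -0.  ] clk 19.5 pos [ 0.3974 -0.2838  0.0603] yang -8.1 j [ 23.  28.  11. 120. -10.  33.  33.] w 0.189 gf 107.36042618751526 F [-1.2  0.8  8.4]
```

Emit:
jog_arm:
  plan:
    - [0,0,0,-15,0,0,0]
    - [0,0,0,-35,0,0,0]
    - [0,0,0,-60,0,0,0]
    - [0,0,0,-80,0,0,0]
    - [0,0,0,-80,0,0,0]

```text
clock: 19.93
position: [0.3986, -0.2848, 0.1429]
tcp_rot: [[0.142, 0.99, 0.008], [0.99, -0.141, -0.004], [-0.003, 0.008, -1.0]]
wrist_force: [0.0, -1.4, -1.9]
width: 0.192
grip_force: 107.8
```

```bash
python3 -c "
from h import *
go([.3867,-.1887,.14],-118)
"
```

```text
shift [ 93.4 -25.4   2.4] rz 109.9 | tilt fix [ 0.47  0.18 -0.  ] clk 19.9 pos [ 0.3986 -0.2848  0.1429] yang -8.1 j [ 21.  19.  14. 118.  -7.  43.  30.] w 0.192 gf 107.80280470848083 F [ 0.  -1.4 -1.9]
```

Emit:
jog_arm:
  plan:
    - [0,12,-3,0,0,0,7]
    - [0,24,-6,0,0,0,14]
    - [0,36,-10,0,0,0,21]
    - [0,48,-13,0,0,0,28]
    - [0,60,-16,0,0,0,35]
    - [0,72,-19,0,0,0,42]
    - [0,84,-22,0,0,0,49]
    - [0,93,-25,0,0,0,56]

```text
clock: 20.6
position: [0.384, -0.186, 0.138]
tcp_rot: [[0.902, 0.432, 0.0], [0.432, -0.902, 0.001], [0.0, -0.0, -1.0]]
wrist_force: [1.2, -0.1, -1.1]
width: 0.19
grip_force: 107.8
```

Emit:
jog_arm:
  plan:
    - [0,0,0,0,0,0,7]
    - [0,0,0,0,0,0,14]
    - [0,0,0,0,0,0,21]
    - [0,0,0,0,0,0,28]
    - [0,0,0,0,0,0,35]
    - [0,0,0,0,0,0,42]
    - [0,0,0,0,0,0,49]
    - [0,0,0,0,0,0,53]

```text
clock: 21.27
position: [0.384, -0.187, 0.138]
tcp_rot: [[0.887, -0.461, 0.0], [-0.461, -0.887, 0.0], [-0.0, -0.0, -1.0]]
wrist_force: [0.1, -0.2, -2.3]
width: 0.19
grip_force: 107.8
```

```bash
python3 -c "
from h import *
go([.3867,-.1887,.08],-118)
snap('top','t5.png');snap('scene','s5.png')
b=cv2.imread('pics/t5.png');s=cv2.imread('pics/s5.png')
m=np.zeros((600,780,3),np.uint8)
m[:325,:400]=cv2.resize(b[215:345,340:500],(400,325))
m[325:600,:780]=cv2.resize(s[205:345,90:345],(500,275)) if 0 else cv2.resize(s[215:325,70:382],(780,275))
cv2.imwrite('pics/c9.png',m)
"
```

```text
shift [ 3.2  0.3 58. ] rz 0.5 | tilt fix [-0.02  0.    0.  ] clk 21.3 pos [ 0.384 -0.187  0.138] yang -117.5 j [ -8.  16.  35. 127. -14.  41. -81.] w 0.19 gf 107.78705835342407 F [ 0.1 -0.2 -2.3]
```

View pics/c9.png

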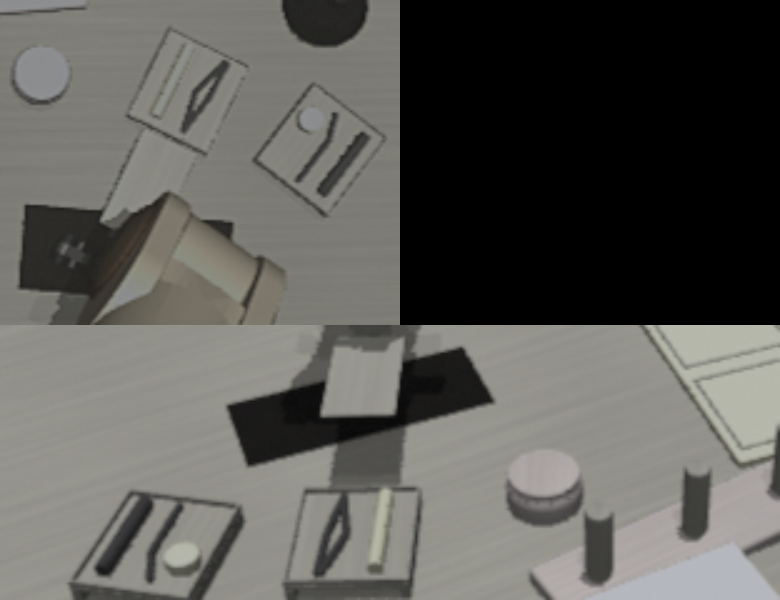

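```bash
python3 - <<'E'
from h import *
S=lambda x,y:(x/2.5+70-.3,(y-325)/2.5+215-.3)
T=lambda x,y:(x/2.5+340-.3,y/2.5+215-.3)
for a,b in[(S(320,416),T(198,152)),(S(398,415),T(147,128))]:print(tri(a,b).round(4))
s=manip.read_state();print((np.array(s['position'])+np.array(s['tcp_rot'])@[.141,0,.0593]).round(4))
for b in[(198,152),(147,128)]: print(ray('top',*T(*b),.08).round(4))
go([.3867,-.1887,.0625],-118)
E
```

```text
[ 0.5    -0.2778  0.0792]
[ 0.5247 -0.228   0.0781]
[ 0.5095 -0.2513  0.0787]
[ 0.4994 -0.2791  0.08  ]
[ 0.523  -0.2314  0.08  ]
 shift [ 3.2  0.3 75.5] rz 0.9 | tilt fix [-0.01  0.01  0.  ] clk 21.4 pos [ 0.384 -0.187  0.138] yang -117.1 j [ -8.  16.  35. 127. -14.  41. -81.] w 0.187 gf 107.69949674606323 F [ 0.1  0.9 -1.5]
```

Emit:
jog_arm:
  plan:
    - [0,-2,0,25,0,0,0.6]
    - [0,-2,0,45,0,0,0.6]
    - [0,-2,0,60,0,0,0.6]
    - [0,-2,0,70,0,0,0.6]
    - [0,-2,0,75,0,0,0.6]
    - [0,-2,0,75,0,0,0.6]
    - [0,-2,0,75,0,0,0.6]

```text
clock: 21.95
position: [0.3826, -0.1866, 0.0633]
tcp_rot: [[0.885, -0.465, 0.0], [-0.465, -0.885, -0.0], [0.0, -0.0, -1.0]]
wrist_force: [0.8, -0.2, -2.2]
width: 0.189
grip_force: 107.7
```

```bash
python3 -c "
from h import *
go([.4821,-.2393,.0625],-118)
"
```

```text
shift [112.6   0.3   0.8] rz 0.3 | tilt fix [-0.   -0.01  0.  ] clk 21.9 pos [ 0.3826 -0.1866  0.0633] yang -117.7 j [ -2.  25.  29. 129. -23.  31. -73.] w 0.189 gf 107.69666790962219 F [ 0.8 -0.2 -2.2]
```

Emit:
jog_arm:
  plan:
    - [0,14,0,0,0,0,0]
    - [0,28,0,0,0,0,0]
    - [0,42,0,0,0,0,0]
    - [0,56,0,0,0,0,0]
    - [0,70,0,0,0,0,0]
    - [0,84,0,0,0,0,0]
    - [0,98,0,0,0,0,0]
    - [0,107,0,0,0,0,0]

```text
clock: 22.62
position: [0.4793, -0.2372, 0.0643]
tcp_rot: [[0.886, -0.465, 0.003], [-0.465, -0.886, -0.001], [0.003, -0.0, -1.0]]
wrist_force: [0.8, -0.9, -1.1]
width: 0.187
grip_force: 107.7
```

Emit:
jog_arm:
  plan:
    - [0,0,0,0,0,0,0]
    - [0,0,0,-4,0,0,0]
    - [0,0,0,-8,0,0,0]
    - [0,0,0,-12,0,0,0]
    - [0,0,0,-20,0,0,0]
    - [0,0,0,-30,0,0,0]
    - [0,0,0,-40,0,0,0]
    - [0,0,0,-40,0,0,0]

```text
clock: 23.28
position: [0.4784, -0.2369, 0.1055]
tcp_rot: [[0.885, -0.465, 0.004], [-0.465, -0.885, -0.001], [0.004, -0.001, -1.0]]
wrist_force: [-0.2, 0.5, -2.9]
width: 0.19
grip_force: 107.4
```

```bash
python3 -c "
from h import *
go([.4821,-.2393,.12],-118)
snap('top','t6.png');snap('scene','s6.png')
b=cv2.imread('pics/t6.png');s=cv2.imread('pics/s6.png')
m=np.zeros((600,780,3),np.uint8)
m[:325,:400]=cv2.resize(b[215:345,340:500],(400,325))
m[325:600,:780]=cv2.resize(s[215:325,70:382],(780,275))
cv2.imwrite('pics/c10.png',m)
"
```

```text
shift [  4.4   0.4 -14.5] rz 0.3 | tilt fix [-0.04 -0.22  0.  ] clk 23.3 pos [ 0.4784 -0.2369  0.1055] yang -117.7 j [ -1.  29.  30. 114. -21.  43. -75.] w 0.19 gf 107.447429895401 F [-0.2  0.5 -2.9]
```

View pics/c10.png

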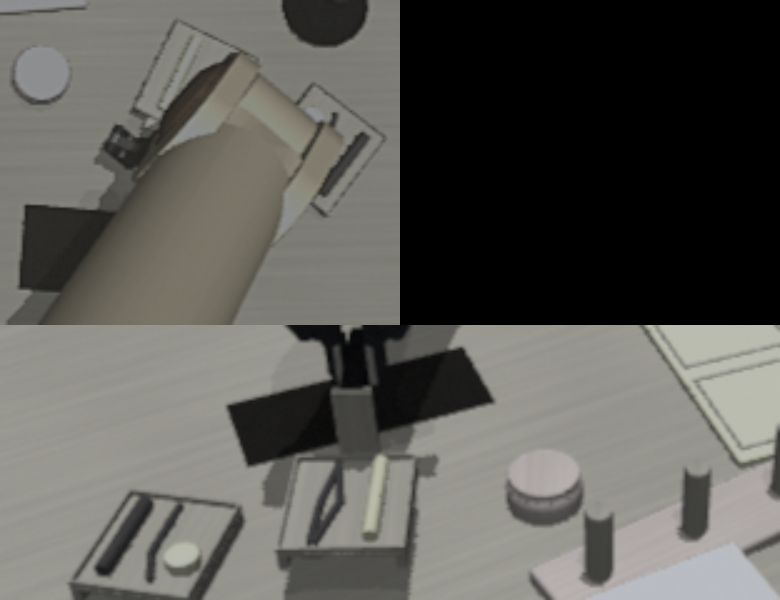

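Emit:
jog_arm:
  plan:
    - [0,0,-3,-4,0,0,-1.5]
    - [0,-1,-9,-12,0,0,-4.5]
    - [0,-2,-17,-20,0,0,-8]
    - [0,-3,-25,-30,0,0,-12]
    - [0,-4,-33,-40,0,0,-16]
    - [0,-5,-42,-48,0,0,-20]
    - [0,-6,-51,-54,0,0,-24]
    - [0,-7,-59,-56,0,0,-27.5]

```text
clock: 24.05
position: [0.4993, -0.1798, 0.1603]
tcp_rot: [[1.0, 0.003, 0.002], [0.003, -1.0, -0.0], [0.002, 0.0, -1.0]]
wrist_force: [0.2, -0.6, -3.9]
width: 0.188
grip_force: 107.5
```

Emit:
jog_arm:
  plan:
    - [0,3,-7,0,0,0,-3.5]
    - [0,6,-14,0,0,0,-7]
    - [0,8,-21,0,0,0,-10.5]
    - [0,11,-28,0,0,0,-14]
    - [0,13,-35,0,0,0,-17.5]
    - [0,16,-42,0,0,0,-21]
    - [0,18,-49,0,0,0,-24.5]
    - [0,21,-56,0,0,0,-27.5]

```text
clock: 24.72
position: [0.5195, -0.124, 0.1592]
tcp_rot: [[0.886, 0.464, -0.001], [0.464, -0.886, -0.0], [-0.001, -0.0, -1.0]]
wrist_force: [0.1, -0.5, -3.6]
width: 0.184
grip_force: 107.4
```

Emit:
jog_arm:
  plan:
    - [0,5,-5,0,0,0,-3.5]
    - [0,11,-10,0,0,0,-7]
    - [0,16,-15,0,0,0,-10.5]
    - [0,22,-20,0,0,0,-14]
    - [0,28,-25,0,0,0,-17.5]
    - [0,33,-30,0,0,0,-21]
    - [0,39,-35,0,0,0,-24.5]
    - [0,44,-40,0,0,0,-27.5]

```text
clock: 25.38
position: [0.5406, -0.0683, 0.1593]
tcp_rot: [[0.572, 0.82, 0.0], [0.82, -0.572, -0.0], [-0.0, 0.0, -1.0]]
wrist_force: [0.9, -0.1, -2.6]
width: 0.189
grip_force: 107.4
```

```bash
python3 -c "
from h import *
go([.5624,-.012,.16],-7.8)
"
```

```text
shift [ 58.7 -14.3  -0.8] rz -27.1 | tilt fix [ 0.02  0.02 -0.  ] clk 25.4 pos [ 0.5406 -0.0683  0.1593] yang -34.9 j [ -5.  23.  12. 110.  -6.  48. -25.] w 0.189 gf 107.3731005191803 F [ 0.9 -0.1 -2.6]
```

Emit:
jog_arm:
  plan:
    - [0,8,-2,0,0,0,-3.5]
    - [0,16,-4,0,0,0,-7]
    - [0,24,-6,0,0,0,-10.5]
    - [0,32,-8,0,0,0,-14]
    - [0,40,-10,0,0,0,-17.5]
    - [0,48,-12,0,0,0,-21]
    - [0,54,-13,0,0,0,-24.5]
    - [0,58,-14,0,0,0,-27]

```text
clock: 26.05
position: [0.5628, -0.0124, 0.1593]
tcp_rot: [[0.136, 0.991, 0.0], [0.991, -0.136, -0.0], [-0.0, 0.0, -1.0]]
wrist_force: [-0.0, 0.3, -4.2]
width: 0.187
grip_force: 107.4
```

Emit:
jog_arm:
  plan:
    - [0,0,0,5,0,0,0]
    - [0,0,0,15,0,0,0]
    - [0,0,0,25,0,0,0]
    - [0,0,0,35,0,0,0]
    - [0,0,0,45,0,0,0]
    - [0,0,0,53,0,0,0]
    - [0,0,0,57,0,0,0]
    - [0,0,0,57,0,0,0]

```text
clock: 26.72
position: [0.5613, -0.0138, 0.1003]
tcp_rot: [[0.143, 0.99, -0.003], [0.99, -0.143, -0.0], [-0.001, -0.003, -1.0]]
wrist_force: [0.2, -0.4, -3.6]
width: 0.186
grip_force: 107.4
```

```bash
python3 -c "
from h import *
go([.5624,-.012,.071],-7.8)
snap('top','t7.png');snap('scene','s7.png')
b=cv2.imread('pics/t7.png');s=cv2.imread('pics/s7.png')
m=np.zeros((600,800,3),np.uint8)
m[:560,:400]=cv2.resize(b[205:345,210:310],(400,560))
m[:450,400:800]=cv2.resize(s[180:292,310:410],(400,448))[:448].repeat(1,0) if 0 else cv2.resize(s[180:292,310:410],(400,450))
cv2.imwrite('pics/c11.png',m)
"
```

```text
shift [ 1.9  0.9 29.3] rz -0.4 | tilt fix [-0.16  0.03  0.  ] clk 26.7 pos [ 0.5613 -0.0138  0.1003] yang -8.2 j [ -5.  29.   4. 109.  -3.  42.  -7.] w 0.186 gf 107.43793487548828 F [ 0.2 -0.4 -3.6]
```

View pics/c11.png

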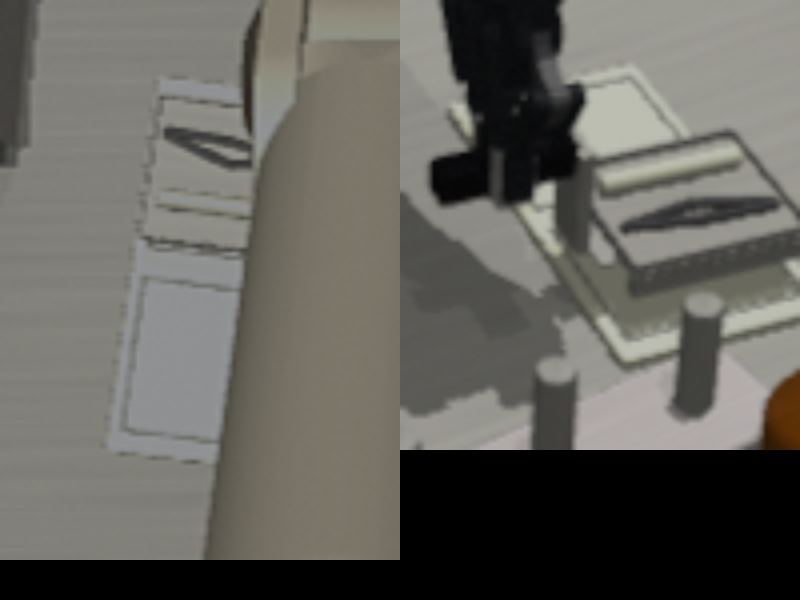

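```bash
python3 - <<'E'
from h import *
a=ray('top',248.6,228.6,.048);b=ray('top',244.8,265,.048);print(a.round(4),b.round(4))
d=a-b;print(np.hypot(*d[:2]),np.degrees(np.arctan2(d[1],d[0])))
m=(a+b)/2;h=np.radians(82.0);print('centre est',m[:2]-.05*np.array([np.cos(h),np.sin(h)]),'bay',[.5757,.0851])
go([.5624,-.012,.071],-7.8)
E
```

```text
[0.6241 0.131  0.048 ] [0.5337 0.1401 0.048 ]
0.09085303567571022 -5.760376044578715
centre est [0.57198797 0.08603958] bay [0.5757, 0.0851]
 shift [ 1.7 -0.3 30.8] rz -0.4 | tilt fix [-0.01  0.    0.  ] clk 26.8 pos [ 0.5625 -0.0137  0.1018] yang -8.2 j [ -5.  29.   4. 109.  -3.  42.  -7.] w 0.19 gf 107.43648290634155 F [ 0.8 -0.3 -3.3]
```

Emit:
jog_arm:
  plan:
    - [0,0,1,6,0,0,0]
    - [0,0,2,12,0,0,0]
    - [0,0,2,18,0,0,0]
    - [0,0,2,23,0,0,0]
    - [0,0,2,27,0,0,0]
    - [0,0,2,30,0,0,0]
    - [0,0,2,31,0,0,0]
    - [0,0,2,31,0,0,0]

```text
clock: 27.48
position: [0.5644, -0.0138, 0.0708]
tcp_rot: [[0.143, 0.99, -0.0], [0.99, -0.143, 0.0], [0.0, -0.0, -1.0]]
wrist_force: [0.6, 0.4, -2.1]
width: 0.188
grip_force: 107.7
```

```bash
python3 -c "
from h import *
go([.5624,-.012,.071],-7.8)"
```

```text
shift [ 1.5 -2.2 -0.2] rz -0.4 | tilt fix [-0.01 -0.    0.  ] clk 27.5 pos [ 0.5644 -0.0138  0.0708] yang -8.2 j [ -5.  32.   4. 109.  -3.  39.  -7.] w 0.188 gf 107.65739679336548 F [ 0.6  0.4 -2.1]
```

Emit:
jog_arm:
  plan:
    - [0,-8,0,0,0,0,0]
    - [0,-20,0,0,0,0,0]
    - [0,-35,0,0,0,0,0]
    - [0,-50,0,0,0,0,0]
    - [0,-65,0,0,0,0,0]
    - [0,-85,0,0,0,0,0]
    - [0,-105,0,0,0,0,0]
    - [0,-118,0,0,0,0,0]

```text
clock: 28.15
position: [0.5467, -0.135, 0.0714]
tcp_rot: [[0.147, 0.989, 0.0], [0.989, -0.147, -0.002], [-0.002, 0.001, -1.0]]
wrist_force: [-0.4, -0.6, -2.0]
width: 0.187
grip_force: 107.7
```

Emit:
jog_arm:
  plan:
    - [0,-3,0,0,0,0,0]
    - [0,-10,0,-25,0,0,0]
    - [0,-20,0,-50,0,0,0]
    - [0,-30,-20,-70,0,0,5]
    - [0,-40,-50,-80,0,0,12]
    - [0,-50,-80,-80,0,0,18]
    - [0,-60,-110,-80,0,0,24]
    - [0,-60,-130,-80,0,0,30]

```text
clock: 28.82
position: [0.407, -0.1723, 0.1511]
tcp_rot: [[0.625, 0.781, -0.001], [0.781, -0.625, 0.0], [-0.0, -0.001, -1.0]]
wrist_force: [-0.6, -0.3, -1.5]
width: 0.185
grip_force: 108.0
```

```bash
python3 - <<'E'
from h import *
go([.35,-.287,.14],-129.2)
t=snap('top','t8.png');s=snap('scene','s8.png')
m=np.zeros((600,800,3),np.uint8)
B=lambda i:cv2.cvtColor(i,cv2.COLOR_RGB2BGR)
m[:560,:400]=cv2.resize(B(t)[205:345,210:310],(400,560))
m[:325,400:800]=cv2.resize(B(t)[215:345,340:500],(400,325))
m[325:600,400:800]=cv2.resize(B(s)[180:290,290:450],(400,275))
cv2.imwrite('pics/c12.png',m)
E
```

```text
shift [-125.2   27.1   11.2] rz 90.5 | tilt fix [-0.05  0.03  0.  ] clk 28.8 pos [ 0.407  -0.1723  0.1511] yang -38.7 j [  8.  14.  13. 124.  -5.  43. -15.] w 0.185 gf 108.00342321395874 F [-0.6 -0.3 -1.5]
```

View pics/c12.png

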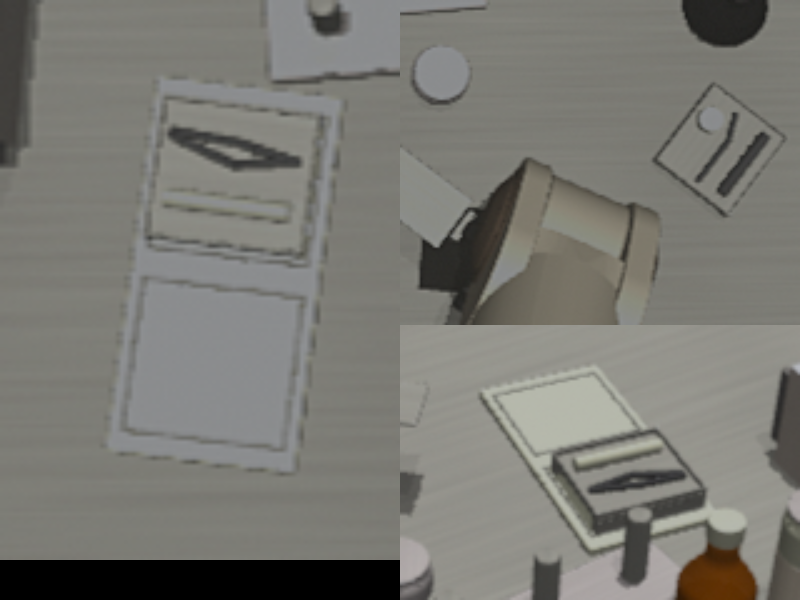

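Tray A sits square in the far bay (corners around (163,93)–(312,262) in the crop), and tray B is unmoved.

Emit:
jog_arm:
  plan:
    - [0,-15,4,0,0,0,7]
    - [0,-30,8,0,0,0,14]
    - [0,-45,12,0,0,0,21]
    - [0,-60,16,0,0,0,28]
    - [0,-75,18,0,0,0,35]
    - [0,-90,20,0,0,0,42]
    - [0,-105,22,0,0,0,49]
    - [0,-125,25,0,0,0,56]

```text
clock: 29.58
position: [0.3539, -0.2846, 0.1512]
tcp_rot: [[0.997, -0.075, 0.001], [-0.075, -0.997, 0.0], [0.001, -0.0, -1.0]]
wrist_force: [-0.3, 0.8, -1.8]
width: 0.186
grip_force: 108.1
```

Emit:
jog_arm:
  plan:
    - [0,0,0,0,0,0,7]
    - [0,0,0,0,0,0,14]
    - [0,0,0,0,0,0,21]
    - [0,0,0,0,0,0,28]
    - [0,0,0,0,0,0,34]
    - [0,0,0,0,0,0,34]

```text
clock: 30.08
position: [0.3537, -0.2848, 0.1511]
tcp_rot: [[0.785, -0.62, 0.001], [-0.62, -0.785, -0.0], [0.001, -0.0, -1.0]]
wrist_force: [1.0, 0.1, -1.7]
width: 0.186
grip_force: 107.9
```

```bash
python3 - <<'E'
from h import *
go([.3464,-.2845,.063],-129.1)
t=snap('top','t9.png').astype(int);a=cv2.cvtColor(cv2.imread('pics/t0.png'),cv2.COLOR_BGR2RGB).astype(int)
d=np.abs(t-a).sum(2)>40;print('tray B region changed px',d[240:302,440:496].sum(), 'rows/cols',[ (d[240:302,440:496].any(k).nonzero()[0][[0,-1]] if d[240:302,440:496].any() else 0) for k in(0,1)])
E
```

```text
shift [-6.   4.3 88.1] rz 0.8 | tilt fix [-0.01 -0.03  0.  ] clk 30.1 pos [ 0.3537 -0.2848  0.1511] yang -128.3 j [  6.  17.  34. 123. -14.  44. -79.] w 0.186 gf 107.90570139884949 F [ 1.   0.1 -1.7]
tray B region changed px 259 rows/cols [array([ 0, 30]), array([42, 61])]
```

Emit:
jog_arm:
  plan:
    - [0,-6,4,25,0,0,0.7]
    - [0,-6,4,50,0,0,0.7]
    - [0,-6,4,70,0,0,0.7]
    - [0,-6,4,80,0,0,0.7]
    - [0,-6,4,87,0,0,0.7]
    - [0,-6,4,87,0,0,0.7]
    - [0,-6,4,87,0,0,0.7]

```text
clock: 30.72
position: [0.3458, -0.2849, 0.0643]
tcp_rot: [[0.779, -0.628, 0.0], [-0.628, -0.779, -0.0], [0.0, -0.0, -1.0]]
wrist_force: [-0.2, -0.1, -1.8]
width: 0.185
grip_force: 107.9
```

```bash
python3 - <<'E'
from h import *
go([.4295,-.3521,.063],-129.1)
E
```

```text
shift [107.4  -0.2   1.4] rz 0.2 | tilt fix [-0.01 -0.03  0.  ] clk 30.7 pos [ 0.3458 -0.2849  0.0643] yang -128.9 j [ 12.  27.  28. 126. -23.  32. -71.] w 0.185 gf 107.89976835250854 F [-0.2 -0.1 -1.8]
```

Emit:
jog_arm:
  plan:
    - [0,14,0,1,0,0,0]
    - [0,28,0,1,0,0,0]
    - [0,42,0,1,0,0,0]
    - [0,56,0,1,0,0,0]
    - [0,70,0,1,0,0,0]
    - [0,84,0,1,0,0,0]
    - [0,98,0,1,0,0,0]
    - [0,107,0,1,0,0,0]

```text
clock: 31.38
position: [0.4308, -0.3532, 0.0646]
tcp_rot: [[0.779, -0.627, 0.003], [-0.627, -0.779, -0.002], [0.004, -0.0, -1.0]]
wrist_force: [0.7, 0.1, -1.2]
width: 0.188
grip_force: 107.9
```

Emit:
jog_arm:
  plan:
    - [0,0,0,0,0,0,0]
    - [0,0,0,-4,0,0,0]
    - [0,0,0,-8,0,0,0]
    - [0,0,0,-14,0,0,0]
    - [0,0,0,-24,0,0,0]
    - [0,0,0,-36,0,0,0]
    - [0,0,0,-48,0,0,0]
    - [0,0,0,-52,0,0,0]

```text
clock: 32.05
position: [0.4295, -0.3527, 0.1177]
tcp_rot: [[0.778, -0.629, 0.003], [-0.629, -0.778, -0.002], [0.004, -0.0, -1.0]]
wrist_force: [0.3, -0.6, -3.1]
width: 0.187
grip_force: 107.7
```

Emit:
jog_arm:
  plan:
    - [0,0,0,-10,0,0,0]
    - [0,0,0,-25,0,0,0]
    - [0,0,0,-40,0,0,0]
    - [0,0,0,-45,0,0,0]
    - [0,0,0,-45,0,0,0]

```text
clock: 32.47
position: [0.4295, -0.3525, 0.1617]
tcp_rot: [[0.778, -0.628, 0.003], [-0.628, -0.778, -0.002], [0.003, -0.001, -1.0]]
wrist_force: [0.2, -0.2, -3.2]
width: 0.188
grip_force: 107.7
```

```bash
python3 - <<'E'
from h import *
go([.447,.002,.16],-7.8)
snap('scene','s10.png')
E
```

```text
shift [-209.1 -286.8    1.2] rz -121.1 | tilt fix [-0.03 -0.18  0.  ] clk 32.5 pos [ 0.4295 -0.3525  0.1617] yang -128.9 j [ 11.  26.  33. 109. -18.  50. -76.] w 0.188 gf 107.70936727523804 F [ 0.2 -0.2 -3.2]
```

Emit:
jog_arm:
  plan:
    - [0,-3,-4,0,0,0,-1.5]
    - [0,-8,-10,0,0,0,-4.2]
    - [0,-13,-18,0,0,0,-7.5]
    - [0,-19,-26,0,0,0,-10.8]
    - [0,-25,-34,0,0,0,-14.2]
    - [0,-31,-42,0,0,0,-17.5]
    - [0,-37,-50,0,0,0,-21]
    - [0,-42,-57,0,0,0,-24.2]

```text
clock: 33.18
position: [0.4309, -0.2794, 0.1588]
tcp_rot: [[0.968, -0.25, -0.002], [-0.25, -0.968, 0.001], [-0.003, -0.001, -1.0]]
wrist_force: [-0.0, 0.5, -4.1]
width: 0.184
grip_force: 107.5
```

Emit:
jog_arm:
  plan:
    - [0,-2,-9,0,0,0,-3]
    - [0,-4,-17,0,0,0,-6]
    - [0,-6,-26,0,0,0,-9]
    - [0,-7,-35,0,0,0,-12]
    - [0,-9,-43,0,0,0,-15]
    - [0,-11,-52,0,0,0,-18]
    - [0,-13,-61,0,0,0,-21]
    - [0,-15,-69,0,0,0,-24.2]

```text
clock: 33.85
position: [0.4339, -0.2092, 0.1589]
tcp_rot: [[0.986, 0.169, -0.002], [0.169, -0.986, 0.001], [-0.002, -0.001, -1.0]]
wrist_force: [0.5, 0.2, -4.3]
width: 0.186
grip_force: 107.5
```

Emit:
jog_arm:
  plan:
    - [0,2,-9,0,0,0,-3]
    - [0,4,-17,0,0,0,-6]
    - [0,6,-26,0,0,0,-9]
    - [0,7,-35,0,0,0,-12]
    - [0,9,-43,0,0,0,-15]
    - [0,11,-52,0,0,0,-18]
    - [0,13,-61,0,0,0,-21]
    - [0,15,-69,0,0,0,-24.2]

```text
clock: 34.52
position: [0.4372, -0.1389, 0.159]
tcp_rot: [[0.83, 0.558, -0.002], [0.558, -0.83, 0.0], [-0.002, -0.002, -1.0]]
wrist_force: [0.3, 0.2, -3.9]
width: 0.186
grip_force: 107.5
```

Emit:
jog_arm:
  plan:
    - [0,5,-7,0,0,0,-3]
    - [0,10,-14,0,0,0,-6]
    - [0,16,-21,0,0,0,-9]
    - [0,21,-28,0,0,0,-12]
    - [0,26,-35,0,0,0,-15]
    - [0,32,-43,0,0,0,-18]
    - [0,37,-50,0,0,0,-21]
    - [0,42,-57,0,0,0,-24.2]

```text
clock: 35.18
position: [0.4409, -0.0683, 0.1593]
tcp_rot: [[0.528, 0.849, -0.001], [0.849, -0.528, 0.0], [-0.001, -0.001, -1.0]]
wrist_force: [-0.1, -0.0, -3.6]
width: 0.187
grip_force: 107.5
```

```bash
python3 - <<'E'
from h import *
go([.4471,.0037,.16],-8)
E
```

```text
shift [ 64.4 -32.8  -0.7] rz -23.9 | tilt fix [-0.06  0.03  0.  ] clk 35.2 pos [ 0.4409 -0.0683  0.1593] yang -31.9 j [ -2.  14.   8. 123.  -3.  44. -24.] w 0.187 gf 107.53021359443665 F [-0.1 -0.  -3.6]
```

Emit:
jog_arm:
  plan:
    - [0,8,-4,0,0,0,-3]
    - [0,17,-9,0,0,0,-6]
    - [0,26,-13,0,0,0,-9]
    - [0,35,-18,0,0,0,-12]
    - [0,44,-22,0,0,0,-15]
    - [0,52,-27,0,0,0,-18]
    - [0,60,-31,0,0,0,-21.5]
    - [0,64,-33,0,0,0,-24]

```text
clock: 35.85
position: [0.4475, 0.0044, 0.1597]
tcp_rot: [[0.135, 0.991, -0.0], [0.991, -0.135, 0.0], [0.0, -0.0, -1.0]]
wrist_force: [0.5, -0.2, -3.3]
width: 0.189
grip_force: 107.5
```

Emit:
jog_arm:
  plan:
    - [0,0,0,5,0,0,0]
    - [0,0,0,15,0,0,0]
    - [0,0,0,25,0,0,0]
    - [0,0,0,35,0,0,0]
    - [0,0,0,45,0,0,0]
    - [0,0,0,53,0,0,0]
    - [0,0,0,57,0,0,0]
    - [0,0,0,57,0,0,0]

```text
clock: 36.52
position: [0.4467, 0.0023, 0.1016]
tcp_rot: [[0.142, 0.99, -0.003], [0.99, -0.142, -0.0], [-0.001, -0.003, -1.0]]
wrist_force: [0.8, 0.3, -3.4]
width: 0.184
grip_force: 107.6
```

```bash
python3 - <<'E'
from h import *
go([.4471,.0037,.071],-8)
t=snap('top','t11.png');s=snap('scene','s11.png')
m=np.zeros((600,800,3),np.uint8)
B=lambda i:cv2.cvtColor(i,cv2.COLOR_RGB2BGR)
m[:560,:400]=cv2.resize(B(t)[205:345,210:310],(400,560))
m[:450,400:800]=cv2.resize(B(s)[165:277,310:410],(400,450))
cv2.imwrite('pics/c13.png',m)
E
```

```text
shift [ 1.5  0.3 30.6] rz -0.2 | tilt fix [-0.15  0.03  0.  ] clk 36.5 pos [0.4467 0.0023 0.1016] yang -8.2 j [ -5.  20.   2. 124.  -1.  36. -11.] w 0.184 gf 107.60087728500366 F [ 0.8  0.3 -3.4]
```

View pics/c13.png

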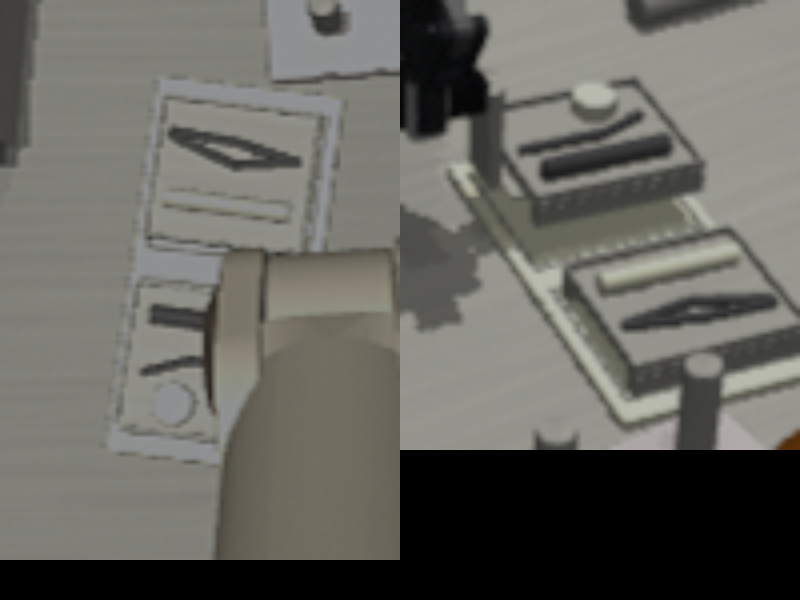

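Tray B hovers over the near bay, with its left edge running from (136,282) to (115,435); lowering it.

Emit:
jog_arm:
  plan:
    - [0,0,0,6,0,0,0]
    - [0,0,0,12,0,0,0]
    - [0,0,0,18,0,0,0]
    - [0,0,0,23,0,0,0]
    - [0,0,0,27,0,0,0]
    - [0,0,0,30,0,0,0]
    - [0,0,0,31,0,0,0]
    - [0,0,0,31,0,0,0]

```text
clock: 37.28
position: [0.4477, 0.0025, 0.0718]
tcp_rot: [[0.141, 0.99, -0.0], [0.99, -0.141, 0.0], [0.0, -0.0, -1.0]]
wrist_force: [0.3, 1.2, -1.3]
width: 0.188
grip_force: 107.8
```

Emit:
jog_arm:
  plan:
    - [0,0,0,0,0,0,0]
    - [0,0,0,0,0,0,0]

```text
clock: 37.45
position: [0.4479, 0.0025, 0.0722]
tcp_rot: [[0.141, 0.99, 0.001], [0.99, -0.141, 0.0], [0.0, 0.001, -1.0]]
wrist_force: [0.8, 0.5, -1.7]
width: 0.187
grip_force: 107.8
```

Emit:
jog_arm:
  plan:
    - [0,-8,0,1,0,0,0]
    - [0,-20,0,1,0,0,0]
    - [0,-35,0,1,0,0,0]
    - [0,-50,0,1,0,0,0]
    - [0,-65,0,1,0,0,0]
    - [0,-85,0,1,0,0,0]
    - [0,-105,0,1,0,0,0]
    - [0,-122,0,1,0,0,0]

```text
clock: 38.12
position: [0.4301, -0.1203, 0.0712]
tcp_rot: [[0.142, 0.99, 0.0], [0.99, -0.142, -0.001], [-0.001, 0.001, -1.0]]
wrist_force: [0.1, 0.0, -1.6]
width: 0.186
grip_force: 107.8
```

Emit:
jog_arm:
  plan:
    - [0,-15,0,0,0,0,0]
    - [0,-40,0,-15,0,0,0]
    - [0,-80,0,-15,0,0,0]
    - [0,-120,0,-15,0,0,0]
    - [0,-150,0,-15,0,0,0]
    - [0,-150,0,-15,0,0,0]

```text
clock: 38.62
position: [0.4073, -0.2756, 0.0869]
tcp_rot: [[0.151, 0.989, 0.002], [0.988, -0.151, -0.006], [-0.005, 0.003, -1.0]]
wrist_force: [0.8, -0.4, -1.7]
width: 0.185
grip_force: 107.9
```

```bash
python3 - <<'E'
from h import *
go([.3947,-.2739,.0605],-8)
t=snap('top','t12.png');s=snap('scene','s12.png')
m=np.zeros((600,800,3),np.uint8)
B=lambda i:cv2.cvtColor(i,cv2.COLOR_RGB2BGR)
m[:560,:400]=cv2.resize(B(t)[205:345,210:310],(400,560))
cv2.imwrite('pics/c14.png',m)
E
```

```text
shift [ -0.1 -12.8  26.3] rz -0.7 | tilt fix [ 0.15  0.31 -0.  ] clk 38.6 pos [ 0.4073 -0.2756  0.0869] yang -8.7 j [ 27.  25.   4. 119.  -3.  36.  25.] w 0.185 gf 107.9121208190918 F [ 0.8 -0.4 -1.7]
```

Emit:
jog_arm:
  plan:
    - [0,0,-7,5,0,0,-0.5]
    - [0,0,-12,12,0,0,-0.5]
    - [0,0,-12,18,0,0,-0.5]
    - [0,0,-12,22,0,0,-0.5]
    - [0,0,-12,25,0,0,-0.5]
    - [0,0,-12,26,0,0,-0.5]
    - [0,0,-12,26,0,0,-0.5]
    - [0,0,-12,26,0,0,-0.5]

```text
clock: 39.38
position: [0.3971, -0.2644, 0.0602]
tcp_rot: [[0.132, 0.991, -0.001], [0.991, -0.132, 0.001], [0.001, -0.001, -1.0]]
wrist_force: [-2.6, 1.8, 8.1]
width: 0.188
grip_force: 109.6
```

```bash
python3 - <<'E'
from h import *
go([.3947,-.2739,.0605],-8)
E
```

```text
shift [-9.8 -1.1 -0.3] rz 0.4 | tilt fix [-0.08 -0.05  0.  ] clk 39.4 pos [ 0.3971 -0.2644  0.0602] yang -7.6 j [ 27.  27.   4. 121.  -3.  32.  26.] w 0.188 gf 109.58558678627014 F [-2.6  1.8  8.1]
```

Emit:
jog_arm:
  plan:
    - [0.5,0,0,-1,0,0,0]
    - [0.5,0,0,-1,0,0,0]
    - [0.5,0,0,-1,0,0,0]
    - [0.5,0,0,-1,0,0,0]
    - [0.5,0,0,-15,0,0,0]
    - [0.5,0,0,-40,0,0,0]
    - [0.5,0,0,-70,0,0,0]
    - [0.5,0,0,-110,0,0,0]

```text
clock: 40.05
position: [0.3957, -0.2641, 0.1692]
tcp_rot: [[0.133, 0.991, -0.004], [0.991, -0.133, 0.002], [0.002, -0.004, -1.0]]
wrist_force: [1.0, -0.7, 0.0]
width: 0.5
grip_force: 0.0
```

Emit:
jog_arm:
  plan:
    - [0.5,-30,-20,-30,0,0,0]
    - [0.5,-60,-40,-60,0,0,0]
    - [0.5,-100,-60,-80,0,0,0]
    - [0.5,-140,-80,-90,0,0,0]
    - [0.5,-180,-80,-90,0,0,0]
    - [0.5,-200,-80,-90,0,0,0]
    - [0.5,-200,-80,-90,0,0,0]

```text
clock: 40.63
position: [0.2876, -0.4605, 0.2614]
tcp_rot: [[0.142, 0.99, -0.0], [0.99, -0.142, -0.007], [-0.007, 0.001, -1.0]]
wrist_force: [1.0, -1.3, 0.4]
width: 0.5
grip_force: 0.0
```

```bash
python3 - <<'E'
from h import *
go([.3947,-.2739,.3],-8)
snap('top','t13.png')
cv2.imwrite('pics/c15.png',cv2.resize(cv2.imread('pics/t13.png')[130:350,90:510],(800,419),interpolation=cv2.INTER_CUBIC))
E
```

```text
shift [199.7  79.6 -39.9] rz -0.1 | tilt fix [ 0.06  0.4  -0.  ] clk 40.6 pos [ 0.2876 -0.4605  0.2614] yang -8.1 j [ 44.  15.  14. 105.  -4.  60.  51.] w 0.5 gf 0.0 F [ 1.  -1.3  0.4]
```

View pics/c15.png

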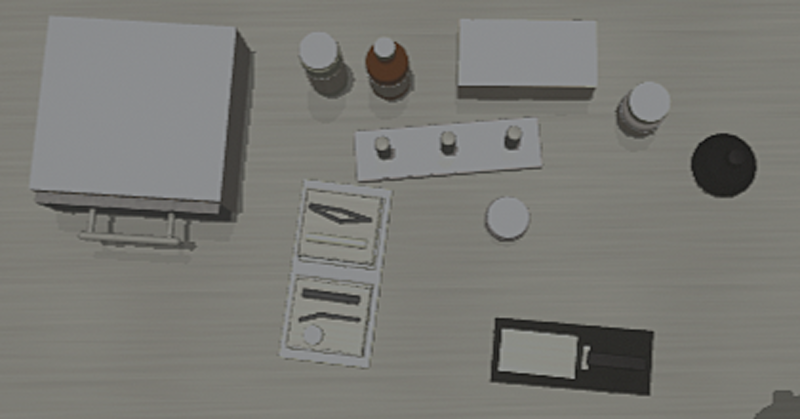

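```bash
python3 - <<'E'
from h import *
k=800/420
T=lambda x,y:(x/k+90-.25,y/k+130-.25)
h=[ray('top',*T(x,y),.062) for x,y in[(80,236),(182,241)]]
print('handle',np.mean(h,0).round(4),'expect closed',(.7208-.997*.1645,.3363+.08*.1645))
for n,p in[('A',[(304,198),(384,206),(375,268),(295,261)]),('B',[(299,277),(375,283),(366,358),(288,350)])]:
    print(n,np.mean([ray('top',*T(x,y),.024) for x,y in p],0).round(4))
E
```

```text
handle [0.56   0.3485 0.062 ] expect closed (0.5567934999999999, 0.34946)
A [0.5677 0.0855 0.024 ]
B [0.458  0.0955 0.024 ]
```

Everything measures within tolerance, so I'm handing in.

```bash
python3 -c "
from h import *
print(manip.sign_off())"
```

```text
the job is handed in; nothing more can be done
None
```

I handed the job in at about 41 s, but sign-off returned no verdict: both rolls are in the closed drawer, both trays measure within about 8 mm of their bay centres, the lifter is back on its mat, and no bystander shows as moved.

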